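Lock the bottle chest on its deposit disc

ROBOT

A 6-joint arm with a two-finger parallel gripper is mounted at the origin on the work surface. World frame = base frame: x ahead of the robot, y to its left, z up, the work surface at z = 0. Lengths are in m, angles in rad, forces in N, time in s.
With the tool pointing down it reaches from about 0.35 to 0.8 m from the base axis. Payload 7.3 kg.
Tool frame: the origin (TCP) lies on the centre line of the jaws, within the pads' length; the fingertips stand 11 mm ahead of it and the grasp point (between the pads) lies 8 mm behind it; z points along the fingers, y is the line along which they close (so a half turn about z gives the same grasp; the last joint's range is limited). The gripper opens to 85 mm and grips with 20 to 120 N. Pads are 22 mm wide; open, the fingers measure 114 mm over their backs; the gripper's body (76 mm by 85 mm) begins 54 mm behind the grasp point. The pads swing forward as they close: fully open they stand 13 mm farther back than shut.
Start: joints at [1.096, 0.342, 1.524, -0, 1.275, -0.146], TCP at [0.17, 0.497, 0.242] pointing down, gripper open.
Joint ranges: [-2.53, 2.53], [-0.77, 2.02], [0.04, 2.7], [-1, 4.14], [0.28, 2.66], [-3.11, 3.11]. Speed limits (rad/s): [2.57, 2.57, 3.14, 3.14, 3.14, 3.14].

INTERFACE

Orientations are given as [roll, pitch, yaw] about the fixed x, y, z axes, in that order (R = Rz(yaw) Ry(pitch) Rx(roll)).
In Python, from rig import state, snapshot, hand_in gives the robot as it stands.
- The arm moves only by the tool jog_arm, never from a script. Its argument "moves" is a list of rows, each an object of numbers: "dx", "dy", "dz": the shift along the tool's x, y, z in mm; "roll": the turn about the tool's z in degrees; "gripper": the finger opening in mm, from 0 to 85.4. In form: [{"dx": .., "dy": .., "dz": .., "roll": .., "gripper": ..}, ...]. A call has 1 to 12 rows; each row shifts and turns the commanded pose from where the row before left it, along the tool's axes as they then stand; what a row does not reach is not made up. A row lasts 1/12 s, in which the tool goes at most 41.7 mm and 7.16 degrees, less where a joint would pass 70% of its speed; a pose out of reach is approached as far as the arm can. A call is refused whole if a number of a shift passes 41.7 or a number of a turn 7.16, either way. A call with a gripper value outside its range is refused whole. The fingers move at their own pace and stop on an object; "force" is the grip in N (left out, the last holds). Time passes only in rows, so rows that do not move let the fingers close. It gives the time, the measured TCP pose, the force, the opening and the grip force at its end, in the units of the state.
- state(): the state, without advancing time (a new reading comes with each control period).
- snapshot(name): name is "scene" or "top" or "wrist"; returns a dict with "frame" (384x512x3 uint8, red, green, blue), "fov_y" (degrees; the focal length in pixels is half the picture's height over the tangent of half this angle, whatever the lens; pixels are square), "cx", "cy" (the principal point, pixels), "k1" (the pictures are not rectified: a ray, as slopes to the right and down, at radius r is drawn at 1 + k1 r^2 times it, then the intrinsics apply), "R" (3x3) and "t" (3): a world point X has camera coordinates R X + t; the wrist camera has in their place "tool_from_camera" (4x4, takes a point from camera to tool coordinates, whose origin is the TCP and whose axes are the flange's). Camera axes: x right, y down, z forward; pixel columns grow to the right and rows downward; lengths in m; the calibration is good to about 2 mm. A picture is of the moment at which its call begins: read the wrist's pose just before it. There is no depth.
- hand_in(): hands the job in; it is judged then, once.
The state is a dict: "time_s": time; "qpos": joint angles; "joint_velocities": joint speeds; "joint_torque": joint torques, N m; "eef_pos": TCP position; "tcp_rot": TCP orientation; "contact_force": force on the tool from outside, world axes, zero at the start; "wrist_torque": the same for the moment, N m; "gripper_width": finger opening in m; "grip_force": force on a finger pad.
Only numpy, scipy, OpenCV 4.12 (cv2) and the standard library are available. Lean on these libraries where they do the work, as an engineer would, in place of code of your own. Each camera call takes 0.05 s, during which the arm holds its last target. There are 200 camera calls.

TASK

Lay the round brass deposit disc flat in the round recess of the bottle chest's lock plate and let go of it; then take the bar-headed key from the wooden key block, push it fully home past the stiff pins of the lock and turn it clockwise about a quarter, to its stop, so that the bolt slides over the disc. The lock springs back by itself, so finish while still gripping the key and holding it turned. Leave the round-headed key, the square tag, the glass and the bottle where they are.

Things in the scene. Friction and masses are not known exactly. Their poses are not given: they have to be found in the camera images.
- disc_center (a point): Centre (half-way up) of the loose round brass deposit disc, 36 mm across, 10 mm thick, about 80 g, lying flat on the counter left of the chest; its z axis is the disc's axis.
- recess (a point): Centre of the FLOOR of the round recess, 39 mm across (chamfered mouth), 6 mm deep, in the steel plate on the chest's lid. The plate's top lies 6 mm above this point, 118 mm above the counter; a seated disc stands 4 mm out of it. Axes are the chest's: z up, y away from the lock. A bolt guide, 24 mm wide and 19 mm high, stands on the plate; its near end is 49 mm from here in -y.
- chest: Fixed wooden bottle chest, 130 mm (x) by 340 mm (y, its length), 110 mm high, origin under its centre. On its lid an 8 mm thick steel lock plate, 70 by 193 mm, with the round recess at the +y end, the brass lock plug at the -y end, 130 mm apart, and the bolt in its guide between them.
- keyway (a point): Centre of the keyway's mouth on the brass plug's top face, 2 mm above the plate's top. The slot is vertical, 14 x 7 mm (1.5 mm chamfer), 36 mm deep; x lies along its 14 mm, z up; the frame turns with the plug. Two sprung, sticky round-nosed pins stand 3.5 mm into it, 10 mm down from +y and 22 mm down from -y: pushing the key past takes about 5 to 15 N; small turns to and fro help.
- lock (a joint): Turn of the lock plug in rad: 0 at the start, growing clockwise seen from above, stop at 1.4. A spring (0.05 N m per rad, plus a little friction) turns it back when let go. The key has about 0.2 rad of play in the slot, so the key itself turns further, up to about 1.6 rad.
- bolt (a joint): Travel in m of the flat steel bolt (14 mm wide, 4 mm thick), geared to the plug: 0 drawn back in its guide, 0.040 when the lock is at its stop and the bolt reaches 11 mm over the seated disc, 2 mm above it. A disc standing proud may block it.
- key_head (a point): Centre of the head of the loose bar-headed steel key (about 90 g): an upright flat bar 40 mm wide (its x), 10 mm thick (y), 26 mm high (z up). Below it a round stem 10 mm thick, then a round collar 22 mm across whose underside is 31 mm below this point, then the blade. At the start it stands upright in one slot of the key block, the collar on the block's top.
- key_shoulder (a point): Point on the bar-headed key's axis at its collar's underside, 31 mm below the head's centre; same axes. Below it the flat blade, 12 mm wide (x), 5 mm thick (y), 34 mm long, the last 4 mm narrower (8 x 2.4 mm). It meets the keyway's mouth when the key is fully home; the key fits either way round.
- roundkey_head (a point): Centre of the head of the other key, a bystander: its head is an upright round barrel 26 mm across and 26 mm high. It stands in the other slot of the block.
- block: Fixed dark wooden key block right of the chest, 150 mm (x) x 50 mm (y) x 50 mm high, origin under its centre. Two loose slots, 40 mm either side of the centre along x, hold the two keys; either key may be in either slot.
- tag_center (a point): Centre of a loose square brass tag, a bystander, 38 x 38 x 10 mm, lying on the counter beyond the disc.
- glass: A small tumbler, a bystander, 70 mm across and 90 mm high, standing on the counter; origin under its centre.
- bottle: A half-size wine bottle, a bystander, 74 mm across and 235 mm high, standing on the counter; origin under its centre.
Not all that is in view belongs to the job. Leave any blue or green look-alike of the part that bears key_head alone.

How it is judged:
On the way, in this order (a step that is already met when the one before it is completed fails the run):
1. the disc lies flat in the recess, let go of (horizontal distance between disc_center and recess below 0.0035 m and z of disc_center in the frame of recess below 0.0068 m and (angle between disc_center's own z axis and vertical below 0.08 rad or angle between disc_center's own z axis and vertical above 3.06 rad) and contact force between the fingers and disc below 0.3 N), for 0.2 s.
2. the bar-headed key is fully home in the lock, not yet turned (distance between key_shoulder and keyway below 0.005 m and angle between the z axis of key_shoulder and the z axis of keyway, either way round below 0.12 rad and horizontal distance between disc_center and recess below 0.0035 m and z of disc_center in the frame of recess below 0.0068 m and (angle between disc_center's own z axis and vertical below 0.08 rad or angle between disc_center's own z axis and vertical above 3.06 rad) and value of joint lock below 0.35 rad), for 0.1 s.
At the end, for the whole second after the job is handed in: For the last second the fingers grip the key, its collar within 5 mm of the keyway's mouth and upright to 0.12 rad; lock turned over 1.2 rad (stop 1.4), bolt out over 33 mm; disc flat in the recess, within 3.5 mm of its centre and under 2 mm above its floor (horizontal distance between disc_center and recess below 0.0035 m and z of disc_center in the frame of recess below 0.0068 m and (angle between disc_center's own z axis and vertical below 0.08 rad or angle between disc_center's own z axis and vertical above 3.06 rad) and distance between key_shoulder and keyway below 0.005 m and angle between the z axis of key_shoulder and the z axis of keyway, either way round below 0.12 rad and value of joint lock above 1.2 rad and value of joint bolt above 0.033 m and contact force between the fingers and key above 1 N); the arm keeps its last pose, push and grip.
It fails at once if the round-headed key is moved more than 40 mm (distance of roundkey_head from where it was at the start of the episode above 0.04 m).
It fails at once if the square tag is moved more than 40 mm (distance of tag_center from where it was at the start of the episode above 0.04 m).
It fails at once if the glass is moved more than 40 mm (distance of glass from where it was at the start of the episode above 0.04 m).
It fails at once if the bottle is moved more than 40 mm (distance of bottle from where it was at the start of the episode above 0.04 m).
It also fails if it takes over 66 s, if anything falls off the work surface, if the arm or the gripper's body presses on something with over 40 N, if the wrist force passes 120 N, or if a joint passes its speed limit or range.

## Working session

There is one attempt and no reset: what is moved stays moved. The work goes in short steps, Python scripts to look and compute and a tool call to move; the robot and the scene stay as the last step left them, time stands still between calls to the robot, and variables do not carry over. Pictures are saved under pics/ and viewed, at most 10 in all, crops included, and the job is handed in when it is done.

Besides the shell and the picture viewer there is one more tool, called by a JSON object that holds its "api" and its "payload", one argument or row to a line. jog_arm: Moves the arm, as the interface text tells. Its arguments: {"type":"object","properties":{"moves":{"type":"array"},"force":{"type":"number"}},"required":["moves"]}

```bash
mkdir -p pics; ls; cat > h.py <<'E'
import numpy as np, cv2
from rig import state, snapshot
from scipy.spatial.transform import Rotation as Ro
def snap(n):
    s=state(); d=snapshot(n); d['s']=s
    f=d['frame'].shape[0]/2/np.tan(np.radians(d['fov_y'])/2)
    d['K']=np.array([[f,0,d['cx']],[0,f,d['cy']],[0,0,1]])
    if n=='wrist':
        T=np.array(d['tool_from_camera']); Rt=Ro.from_euler('xyz',s['tcp_rot']).as_matrix()
        Rw=Rt@T[:3,:3]; c=Rt@T[:3,3]+np.array(s['eef_pos'])
        d['Rw']=Rw; d['c']=c
    else:
        R=np.array(d['R']); d['Rw']=R.T; d['c']=-R.T@np.array(d['t'])
    return d
def ray(d,p):
    p=np.atleast_2d(np.array(p,float)); K=d['K']
    x=(p-K[:2,2])/K[0,0]; u=x.copy()
    for _ in range(30): u=x/(1+d['k1']*(u**2).sum(1,keepdims=True))
    return np.c_[u,np.ones(len(u))]@d['Rw'].T
def onz(d,p,z):
    r=ray(d,p); return d['c']+r*((z-d['c'][2])/r[:,2:3])
def proj(d,X):
    X=(np.atleast_2d(X)-d['c'])@d['Rw']; u=X[:,:2]/X[:,2:]
    return u*(1+d['k1']*(u**2).sum(1,keepdims=True))*d['K'][0,0]+d['K'][:2,2]
def save(d,name,crop=None,s=1):
    im=d['frame'][:,:,::-1]
    if crop: x0,y0,x1,y1=crop; im=im[y0:y1,x0:x1]
    cv2.imwrite('pics/'+name,cv2.resize(im,None,fx=s,fy=s,interpolation=cv2.INTER_CUBIC))
E
python3 - <<'E'
from h import *
s=state();print(s)
a=snap('top');b=snap('scene');w=snap('wrist')
for n,d in zip('top scene wrist'.split(),(a,b,w)): print(n,d['c'],d['Rw'][:,2],d['K'][0,0],d['k1']); save(d,n+'0.png',s=1.5)
im=np.vstack([a['frame'],b['frame']])
np.savez('d0.npz',a=a['frame'],b=b['frame'],w=w['frame'])
E
```

```text
pics
{'time_s': 0.0, 'qpos': array([ 1.09600167e+00,  3.42719617e-01,  1.52501878e+00,  4.48219686e-06,
        1.27540924e+00, -1.45979534e-01]), 'joint_velocities': array([-3.99185906e-04,  2.58593776e-04,  9.87398629e-04,  4.02524740e-04,
       -2.42165541e-05,  6.63901100e-07]), 'joint_torque': array([-6.18655037e-06, -4.33677256e+01, -2.46009403e+01, -2.59777116e-04,
        7.84329779e-03,  5.33416323e-05]), 'eef_pos': array([0.16932241, 0.49653612, 0.24162695]), 'tcp_rot': array([-3.14005482e+00, -2.30431986e-04,  2.81277605e+00]), 'contact_force': array([ 0.983075  , -0.29842177, -0.37341412]), 'wrist_torque': array([0.0014054 , 0.03021545, 0.04408829]), 'grip_force': 0.0, 'gripper_width': 0.0852637622003553}
top [ 3.16901244e-01 -3.23771919e-04  1.31708019e+00] [ 0.17366942  0.01631236 -0.9846689 ] 448.58042193352594 -0.15839892212583073
scene [0.92727599 0.50929085 0.92173294] [-0.37993447 -0.48685667 -0.78652424] 411.2764011435384 -0.021505510201517867
wrist [0.09949888 0.52027875 0.37215823] [ 0.27711075 -0.09599678 -0.95603047] 327.7831268475286 0.02677465439845996
```

View pics/top0.png

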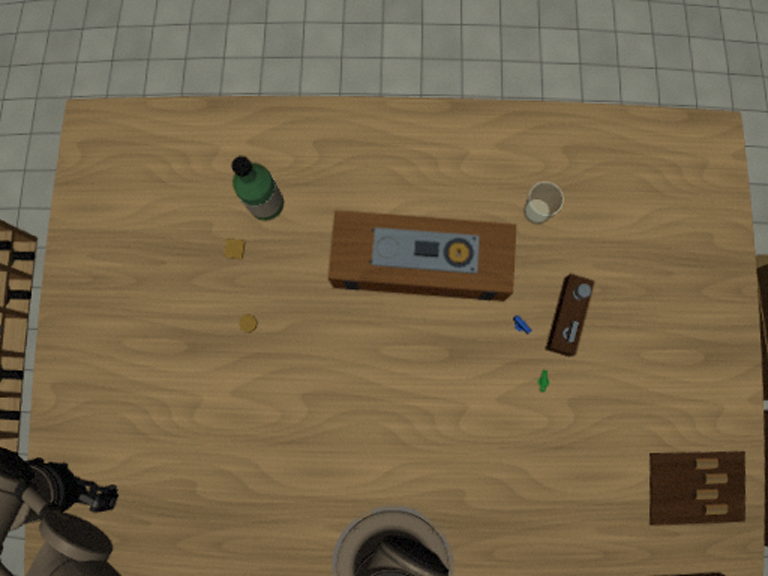

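View pics/scene0.png

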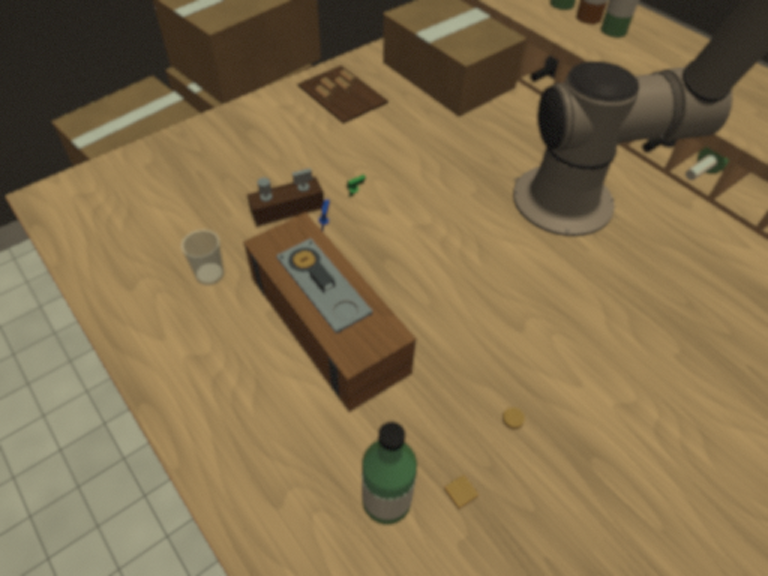

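In the 1.5x top picture:
- **Disc candidates:** round brass disc (248,323), square tag (234,249), brass plug (459,252). I choose the round one at (248,323).
- **Key candidates:** bar-headed key (571,332), round-headed key (583,291), blue look-alike (522,324), green look-alike (544,381). I choose the steel bar at (571,332).
- **Recess:** (387,248).

Next, a crop to check these choices, and the measurements.

```bash
cat > m.py <<'E'
from h import *
a=snap('top');b=snap('scene')
def tri(p,q):
    r1=ray(a,p)[0];r2=ray(b,q)[0];r1/=np.linalg.norm(r1);r2/=np.linalg.norm(r2)
    s=np.linalg.lstsq(np.c_[r1,-r2],b['c']-a['c'],rcond=None)[0]
    A=a['c']+s[0]*r1;B=b['c']+s[1]*r2; return (A+B)/2,np.linalg.norm(A-B)
def blob(d,c,r,hsv_lo,hsv_hi):
    h=cv2.cvtColor(d['frame'],cv2.COLOR_RGB2HSV); m=cv2.inRange(h,hsv_lo,hsv_hi)
    x,y=map(int,c); mm=np.zeros_like(m); mm[y-r:y+r,x-r:x+r]=m[y-r:y+r,x-r:x+r]
    n,l,s,ce=cv2.connectedComponentsWithStats(mm)
    k=1+np.argmax(s[1:,4]) ; return ce[k],s[k]
h=cv2.cvtColor(a['frame'],cv2.COLOR_RGB2HSV)
print('disc',h[215,165],'table',h[225,175],'tag',h[166,156],'plate',h[170,256],'key',h[220,381],'brassplug',h[168,305],h[178,150])
for nm,p,q,z in [('disc',(165.3,215.3),(342,279),.01),('tag',(156,166),(307,328),.01),('recess',(258.5,165),(230.5,205),.118),('plug',(305.8,168),(203,173),.12),('barkey',(381,220.5),(201,120),.094),('round',(389,194),(176.5,125),.094)]:
    print(nm,onz(a,p,z)[0],onz(b,q,z)[0],tri(p,q))
A=cv2.resize(a['frame'][140:250,150:420][:,:,::-1],None,fx=2.9,fy=2.9,interpolation=cv2.INTER_CUBIC)
B=cv2.resize(b['frame'][100:230,150:300][:,:,::-1],None,fx=2,fy=2,interpolation=cv2.INTER_CUBIC)
C=np.zeros((A.shape[0]+B.shape[0],A.shape[1],3),np.uint8);C[:A.shape[0]]=A;C[A.shape[0]:,:B.shape[1]]=B
cv2.imwrite('pics/c1.png',C);print(C.shape)
E
python3 m.py
```

```text
disc [ 20 152 124] table [ 19 107 121] tag [ 20 166 121] plate [ 93  27 105] key [ 68   9 108] brassplug [17 81 82] [ 19 114 128]
disc [0.45921811 0.29640249 0.01      ] [0.4650585  0.29894504 0.01      ] (array([0.46051022, 0.29763979, 0.00194949]), np.float64(0.0014334707429367306))
tag [0.60791327 0.3339773  0.01      ] [0.61449437 0.33544553 0.01      ] (array([0.61067072, 0.33496513, 0.00157593]), np.float64(0.0029186560487356253))
recess [0.59211687 0.02238622 0.118     ] [0.59215417 0.02058591 0.118     ] (array([0.59228832, 0.02190002, 0.11930495]), np.float64(0.0013044522854001967))
plug [ 0.58607473 -0.10713194  0.12      ] [ 0.58844885 -0.10354804  0.12      ] (array([ 0.5867947 , -0.10726944,  0.11554406]), np.float64(0.0007485126639564113))
barkey [ 0.44861826 -0.31891564  0.094     ] [ 0.46572141 -0.29959389  0.094     ] (array([ 0.45123171, -0.3255495 ,  0.06771203]), np.float64(0.0005906474354332417))
round [ 0.52323747 -0.34321606  0.094     ] [ 0.53488097 -0.32540034  0.094     ] (array([ 0.52568819, -0.34810352,  0.07283724]), np.float64(0.002923397020184445))
(579, 783, 3)
```

View pics/c1.png

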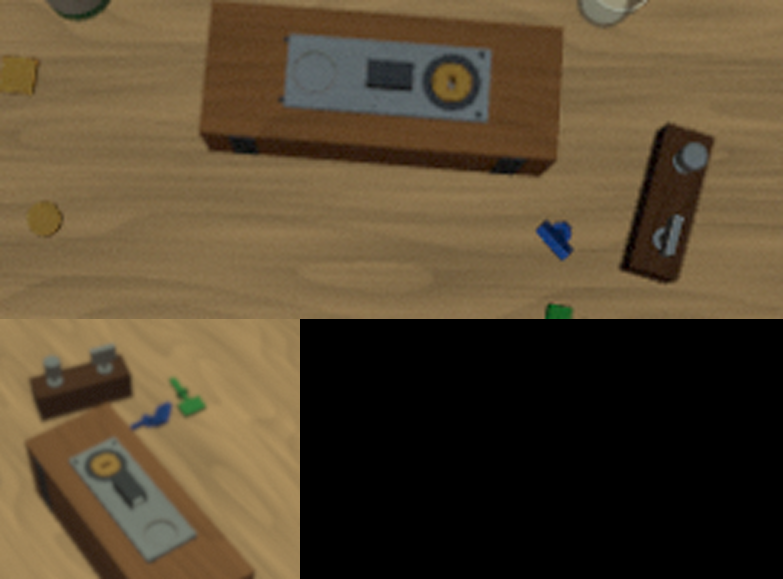

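The crop confirms it: round brass disc at crop (44,219), the steel bar head at (674,235) with the round barrel at (690,157). The recess ring is at (316,70) and the plug at (452,82). Moving above the disc.

{"api": "jog_arm", "payload": {
  "moves": [
    {"roll": 6.4, "gripper": 50},
    {"roll": 6.4},
    {"roll": 6.4},
    {"roll": 6.4},
    {"roll": 6.4},
    {"roll": 6.4}
  ],
  "force": 25
}}

```text
$.moves[0]: bad value
```

{"api": "jog_arm", "payload": {
  "moves": [
    {"dx": -27.2, "dy": 11.3, "dz": 9.3},
    {"dx": -27.2, "dy": 11.3, "dz": 9.3},
    {"dx": -27.2, "dy": 11.3, "dz": 9.3},
    {"dx": -27.2, "dy": 11.3, "dz": 9.3},
    {"dx": -27.2, "dy": 11.3, "dz": 9.3},
    {"dx": -27.2, "dy": 11.3, "dz": 9.3},
    {"dx": -27.2, "dy": 11.3, "dz": 9.3},
    {"dx": -27.2, "dy": 11.3, "dz": 9.3},
    {"dx": -27.2, "dy": 11.3, "dz": 9.3},
    {"dx": -27.2, "dy": 11.3, "dz": 9.3},
    {"dx": -27.2, "dy": 11.3, "dz": 9.3},
    {"dx": -27.2, "dy": 11.3, "dz": 9.3}
  ]
}}

```text
$.moves[0]: bad value
```

{"api": "jog_arm", "payload": {
  "moves": [
    {},
    {},
    {}
  ]
}}

```text
$.moves[0]: bad value
```

```bash
cat >> h.py <<'E'
def to(x,y,z,yaw=None,s=None):
    s=s or state(); p=np.array(s['eef_pos']); y0=s['tcp_rot'][2]; yaw=y0 if yaw is None else yaw
    r=-np.degrees((yaw-y0+np.pi)%(2*np.pi)-np.pi)
    R=Ro.from_euler('xyz',[s['tcp_rot'][0],s['tcp_rot'][1],yaw]).as_matrix()
    print('roll first %.2f then dxyz'%r, np.round(R.T@(np.array([x,y,z])-p)*1000,1))
E
cat > brass.py <<'E'
from h import *
def disc(name,z=.01,save_=True):
    w=snap('wrist')
    h=cv2.cvtColor(w['frame'],cv2.COLOR_RGB2HSV)
    m=cv2.inRange(h,(15,140,60),(28,255,255)); m=cv2.morphologyEx(m,cv2.MORPH_OPEN,np.ones((3,3)))
    cs=sorted(cv2.findContours(m,0,2)[0],key=cv2.contourArea)[::-1][:3]
    for c in cs:
        if cv2.contourArea(c)<60: continue
        P=onz(w,c[:,0,:],z)[:,:2].astype(np.float32); (cc,r)=cv2.minEnclosingCircle(P)
        print('px',c[:,0].mean(0),'area',cv2.contourArea(c),'world',cc,'r',r)
    if save_: save(w,name,s=1.3)
    return w
E
python3 - <<'E'
from brass import *
s=state();print(s['eef_pos'],s['tcp_rot'],s['gripper_width'],s['contact_force'])
disc('w1.png')
E
```

```text
[0.16940705 0.49674489 0.24201884] [-3.14099209e+00 -9.93612823e-05  2.81281018e+00] 0.08517427041610084 [-0.66225726 -0.63095499 -0.70434059]
```

View pics/w1.png

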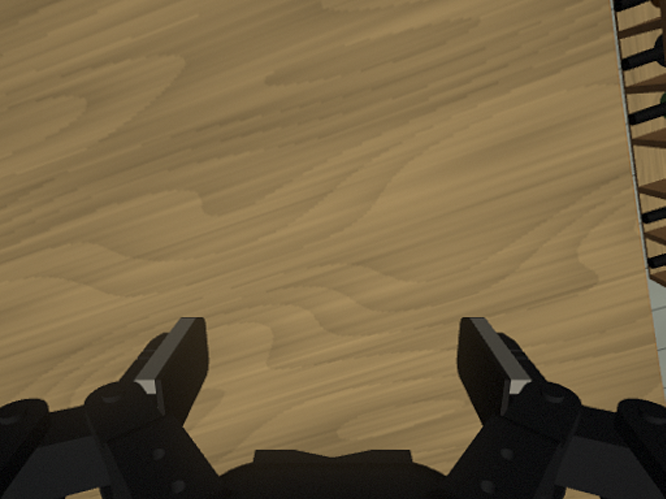

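The arm did not move: every row needs all five fields. The picture shows only the fingers (tips near (205,320) and (460,320)). I'll repeat the moves with full rows.

{"api": "jog_arm", "payload": {
  "moves": [
    {"dx": 0, "dy": 0, "dz": 0, "roll": 6.4, "gripper": 50},
    {"dx": 0, "dy": 0, "dz": 0, "roll": 6.4, "gripper": 50},
    {"dx": 0, "dy": 0, "dz": 0, "roll": 6.4, "gripper": 50},
    {"dx": 0, "dy": 0, "dz": 0, "roll": 6.4, "gripper": 50},
    {"dx": 0, "dy": 0, "dz": 0, "roll": 6.4, "gripper": 50},
    {"dx": 0, "dy": 0, "dz": 0, "roll": 6.4, "gripper": 50}
  ],
  "force": 25
}}

```text
time_s: 0.8
eef_pos: [0.1695, 0.4968, 0.2422]
tcp_rot: [-3.141, 0.0, 2.137]
contact_force: [-0.5, -0.1, 0.5]
gripper_width: 0.0497
grip_force: 0.0
```

{"api": "jog_arm", "payload": {
  "moves": [
    {"dx": -29.6, "dy": 12.3, "dz": 10.2, "roll": 0, "gripper": 50},
    {"dx": -29.6, "dy": 12.3, "dz": 10.2, "roll": 0, "gripper": 50},
    {"dx": -29.6, "dy": 12.3, "dz": 10.2, "roll": 0, "gripper": 50},
    {"dx": -29.6, "dy": 12.3, "dz": 10.2, "roll": 0, "gripper": 50},
    {"dx": -29.6, "dy": 12.3, "dz": 10.2, "roll": 0, "gripper": 50},
    {"dx": -29.6, "dy": 12.3, "dz": 10.2, "roll": 0, "gripper": 50},
    {"dx": -29.6, "dy": 12.3, "dz": 10.2, "roll": 0, "gripper": 50},
    {"dx": -29.6, "dy": 12.3, "dz": 10.2, "roll": 0, "gripper": 50},
    {"dx": -29.6, "dy": 12.3, "dz": 10.2, "roll": 0, "gripper": 50},
    {"dx": -29.6, "dy": 12.3, "dz": 10.2, "roll": 0, "gripper": 50},
    {"dx": -29.6, "dy": 12.3, "dz": 10.2, "roll": 0, "gripper": 50},
    {"dx": 0, "dy": 0, "dz": 0, "roll": 0, "gripper": 50}
  ]
}}

```text
time_s: 1.8
eef_pos: [0.463, 0.2929, 0.1282]
tcp_rot: [-3.141, 0.001, 2.138]
contact_force: [-0.1, -1.4, -0.1]
gripper_width: 0.0507
grip_force: 0.0
```

{"api": "jog_arm", "payload": {
  "moves": [
    {"dx": 0, "dy": 0, "dz": 0, "roll": 0, "gripper": 50},
    {"dx": 0, "dy": 0, "dz": 0, "roll": 0, "gripper": 50}
  ]
}}

```text
time_s: 1.97
eef_pos: [0.459, 0.2965, 0.1301]
tcp_rot: [-3.141, -0.001, 2.142]
contact_force: [0.2, -0.7, -0.1]
gripper_width: 0.05
grip_force: 0.0
```

```bash
python3 - <<'E'
from brass import *
s=state();print(s['eef_pos'],s['tcp_rot'],s['gripper_width'],s['contact_force'])
disc('w2.png')
E
```

```text
[0.45902525 0.29648028 0.13009121] [-3.14105507e+00 -5.06658066e-04  2.14212252e+00] 0.050023331224859864 [ 0.20254809 -0.73553811 -0.11012838]
px [426.23404255 242.36170213] area 2015.0 world (0.6073371171951294, 0.3332710862159729) r 0.026843855157494545
px [257.         183.06896552] area 1448.0 world (0.46000003814697266, 0.2971092462539673) r 0.01840195618569851
```

View pics/w2.png

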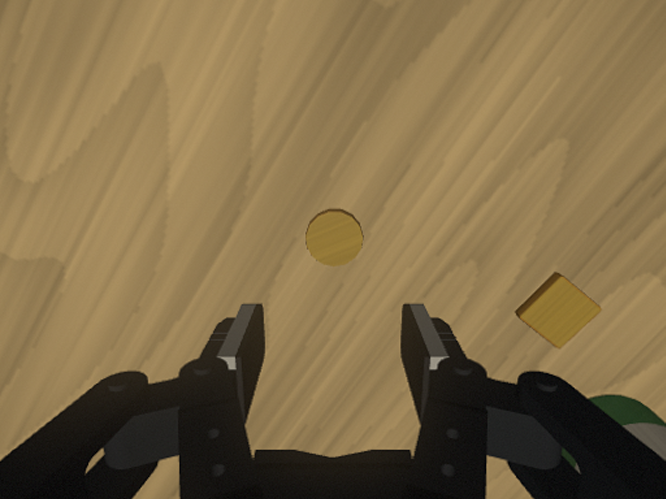

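The disc is at picture (334,237), almost exactly under the TCP at world (0.460, 0.297); the tag at (558,310) is well clear. Descending.

{"api": "jog_arm", "payload": {
  "moves": [
    {"dx": 0, "dy": 1.1, "dz": 25, "roll": 0, "gripper": 44},
    {"dx": 0, "dy": 0, "dz": 25, "roll": 0, "gripper": 44},
    {"dx": 0, "dy": 0, "dz": 25, "roll": 0, "gripper": 44},
    {"dx": 0, "dy": 0, "dz": 20, "roll": 0, "gripper": 44},
    {"dx": 0, "dy": 0, "dz": 14, "roll": 0, "gripper": 44},
    {"dx": 0, "dy": 0, "dz": 0, "roll": 0, "gripper": 44},
    {"dx": 0, "dy": 0, "dz": 0, "roll": 0, "gripper": 44}
  ]
}}

```text
time_s: 2.6
eef_pos: [0.4595, 0.2978, 0.0213]
tcp_rot: [-3.141, -0.0, 2.144]
contact_force: [-0.0, -0.7, 0.4]
gripper_width: 0.044
grip_force: 0.0
```

{"api": "jog_arm", "payload": {
  "moves": [
    {"dx": 0, "dy": 0, "dz": 3, "roll": 0, "gripper": 44},
    {"dx": 0, "dy": 0, "dz": 0, "roll": 0, "gripper": 44}
  ]
}}

```text
time_s: 2.77
eef_pos: [0.4608, 0.2976, 0.0192]
tcp_rot: [3.139, 0.0, 2.143]
contact_force: [-0.0, 0.2, -0.6]
gripper_width: 0.044
grip_force: 0.0
```

{"api": "jog_arm", "payload": {
  "moves": [
    {"dx": 0, "dy": 0, "dz": 3, "roll": 0, "gripper": 44},
    {"dx": 0, "dy": 0, "dz": 0, "roll": 0, "gripper": 44}
  ]
}}

```text
time_s: 2.93
eef_pos: [0.4606, 0.2971, 0.0155]
tcp_rot: [3.141, 0.0, 2.143]
contact_force: [-0.3, -0.1, -0.1]
gripper_width: 0.0439
grip_force: 0.0
```

{"api": "jog_arm", "payload": {
  "moves": [
    {"dx": 0, "dy": 0, "dz": 2, "roll": 0, "gripper": 44},
    {"dx": 0, "dy": 0, "dz": 0, "roll": 0, "gripper": 44}
  ]
}}

```text
time_s: 3.1
eef_pos: [0.4604, 0.2968, 0.0131]
tcp_rot: [3.142, -0.0, 2.142]
contact_force: [-0.2, -0.3, 0.2]
gripper_width: 0.0439
grip_force: 0.0
```

{"api": "jog_arm", "payload": {
  "moves": [
    {"dx": 0, "dy": 0, "dz": 2, "roll": 0, "gripper": 44},
    {"dx": 0, "dy": 0, "dz": 0, "roll": 0, "gripper": 44}
  ]
}}

```text
time_s: 3.27
eef_pos: [0.4603, 0.2968, 0.0108]
tcp_rot: [-3.141, -0.0, 2.142]
contact_force: [-0.5, 0.1, 0.4]
gripper_width: 0.0442
grip_force: 0.0
```

{"api": "jog_arm", "payload": {
  "moves": [
    {"dx": 0, "dy": 0, "dz": 1.5, "roll": 0, "gripper": 44},
    {"dx": 0, "dy": 0, "dz": 0, "roll": 0, "gripper": 44}
  ]
}}

```text
time_s: 3.43
eef_pos: [0.4603, 0.2968, 0.0094]
tcp_rot: [-3.141, -0.0, 2.143]
contact_force: [0.5, 0.1, -1.4]
gripper_width: 0.0443
grip_force: 0.0
```

{"api": "jog_arm", "payload": {
  "moves": [
    {"dx": 0, "dy": 0, "dz": 1.5, "roll": 0, "gripper": 44},
    {"dx": 0, "dy": 0, "dz": 0, "roll": 0, "gripper": 44}
  ]
}}

```text
time_s: 3.6
eef_pos: [0.4605, 0.2969, 0.009]
tcp_rot: [3.141, 0.0, 2.143]
contact_force: [-2.4, -1.3, 9.2]
gripper_width: 0.0442
grip_force: 4.4
```

{"api": "jog_arm", "payload": {
  "moves": [
    {"dx": 0, "dy": 0, "dz": -7, "roll": 0, "gripper": 44},
    {"dx": 0, "dy": 0, "dz": 0, "roll": 0, "gripper": 40},
    {"dx": 0, "dy": 0, "dz": 0, "roll": 0, "gripper": 32},
    {"dx": 0, "dy": 0, "dz": 0, "roll": 0, "gripper": 32},
    {"dx": 0, "dy": 0, "dz": 0, "roll": 0, "gripper": 32},
    {"dx": 0, "dy": 0, "dz": 0, "roll": 0, "gripper": 32}
  ],
  "force": 30
}}

```text
time_s: 4.1
eef_pos: [0.461, 0.2972, 0.0161]
tcp_rot: [3.14, 0.0, 2.143]
contact_force: [-1.2, -0.6, 8.3]
gripper_width: 0.0338
grip_force: 29.0
```

{"api": "jog_arm", "payload": {
  "moves": [
    {"dx": 0, "dy": 0, "dz": -10, "roll": 0, "gripper": 32},
    {"dx": 0, "dy": 0, "dz": -20, "roll": 0, "gripper": 32},
    {"dx": 0, "dy": 0, "dz": -30, "roll": 0, "gripper": 32},
    {"dx": 0, "dy": 0, "dz": -35, "roll": 0, "gripper": 32},
    {"dx": 0, "dy": 0, "dz": -35, "roll": 0, "gripper": 32},
    {"dx": 0, "dy": 0, "dz": -35, "roll": 0, "gripper": 32},
    {"dx": 0, "dy": 0, "dz": -30, "roll": 0, "gripper": 32},
    {"dx": 0, "dy": 0, "dz": -10, "roll": 0, "gripper": 32},
    {"dx": 0, "dy": 0, "dz": 0, "roll": 0, "gripper": 32}
  ]
}}

```text
time_s: 4.85
eef_pos: [0.4615, 0.2974, 0.2231]
tcp_rot: [3.136, 0.001, 2.143]
contact_force: [0.3, -0.2, -1.1]
gripper_width: 0.0335
grip_force: 30.0
```

```bash
cat > chest.py <<'E'
from h import *
# chest frame from top cam: recess & plug centres; wide estimate
w=snap('wrist'); save(w,'w3.png',s=1.3)
s=state(); print(s['gripper_width'],s['grip_force'])
to(.592-.0,.022+.0,.215,np.arctan2(.1295,.006)+0,s)
E
python3 chest.py
```

```text
0.03351858103237241 30.018333792686462
roll first 35.42 then dxyz [-268.6  144.1    5.9]
```

View pics/w3.png

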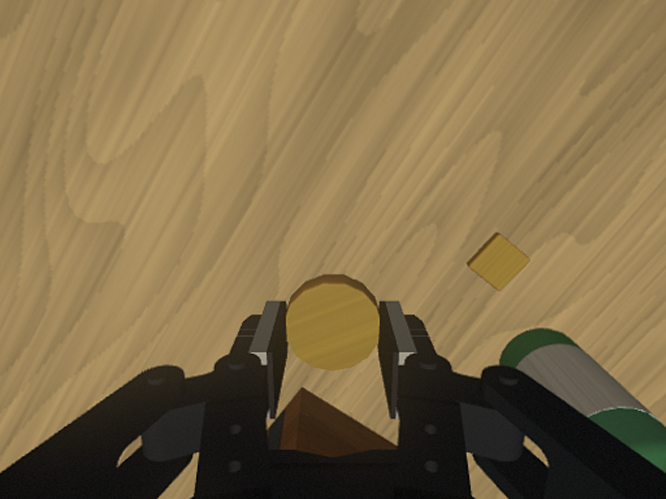

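The disc is held between the pads at (333,322), and the tag and bottle are clear. Moving over the recess.

{"api": "jog_arm", "payload": {
  "moves": [
    {"dx": 0, "dy": 0, "dz": -3, "roll": 5.9, "gripper": 32},
    {"dx": 0, "dy": 0, "dz": -3, "roll": 5.9, "gripper": 32},
    {"dx": 0, "dy": 0, "dz": -3, "roll": 5.9, "gripper": 32},
    {"dx": 0, "dy": 0, "dz": -3, "roll": 5.9, "gripper": 32},
    {"dx": 0, "dy": 0, "dz": -3, "roll": 5.9, "gripper": 32},
    {"dx": 0, "dy": 0, "dz": -3, "roll": 5.9, "gripper": 32}
  ]
}}

```text
time_s: 5.4
eef_pos: [0.4593, 0.2964, 0.2352]
tcp_rot: [-3.137, 0.002, 1.52]
contact_force: [0.0, -0.9, -0.7]
gripper_width: 0.0338
grip_force: 30.0
```

{"api": "jog_arm", "payload": {
  "moves": [
    {"dx": -15, "dy": 8, "dz": 0, "roll": 0, "gripper": 32},
    {"dx": -28, "dy": 15, "dz": 0, "roll": 0, "gripper": 32},
    {"dx": -28, "dy": 15, "dz": 0, "roll": 0, "gripper": 32},
    {"dx": -28, "dy": 15, "dz": 0, "roll": 0, "gripper": 32},
    {"dx": -28, "dy": 15, "dz": 0, "roll": 0, "gripper": 32},
    {"dx": -28, "dy": 15, "dz": 0, "roll": 0, "gripper": 32},
    {"dx": -28, "dy": 15, "dz": 0, "roll": 0, "gripper": 32},
    {"dx": -28, "dy": 15, "dz": 0, "roll": 0, "gripper": 32},
    {"dx": -28, "dy": 15, "dz": 0, "roll": 0, "gripper": 32},
    {"dx": -19, "dy": 10, "dz": 0, "roll": 0, "gripper": 32},
    {"dx": -11, "dy": 6, "dz": 0, "roll": 0, "gripper": 32},
    {"dx": 0, "dy": 0, "dz": 0, "roll": 0, "gripper": 32}
  ]
}}

```text
time_s: 6.4
eef_pos: [0.5918, 0.0194, 0.2354]
tcp_rot: [-3.138, 0.0, 1.522]
contact_force: [0.1, -0.2, -1.1]
gripper_width: 0.0339
grip_force: 30.0
```

{"api": "jog_arm", "payload": {
  "moves": [
    {"dx": 0, "dy": 0, "dz": 0, "roll": 0, "gripper": 32},
    {"dx": 0, "dy": 0, "dz": 0, "roll": 0, "gripper": 32},
    {"dx": 0, "dy": 0, "dz": 0, "roll": 0, "gripper": 32}
  ]
}}

```text
time_s: 6.65
eef_pos: [0.5913, 0.023, 0.2378]
tcp_rot: [-3.141, -0.001, 1.526]
contact_force: [0.0, 0.1, -0.7]
gripper_width: 0.0335
grip_force: 30.0
```

```bash
cat > rec.py <<'E'
from h import *
w=snap('wrist'); s=w['s']; print(s['eef_pos'],s['tcp_rot'],s['gripper_width'],s['grip_force'])
zt=s['eef_pos'][2]-.006
h=cv2.cvtColor(w['frame'],cv2.COLOR_RGB2HSV)
m=cv2.inRange(h,(15,140,60),(28,255,255)); m[:int(180)]=0
c=max(cv2.findContours(cv2.morphologyEx(m,cv2.MORPH_OPEN,np.ones((3,3))),0,2)[0],key=cv2.contourArea)
P=onz(w,c[:,0,:],zt)[:,:2].astype(np.float32); cc,r=cv2.minEnclosingCircle(P)
print('disc px',c[:,0].mean(0),'world',cc,'r',r,'rel TCP',np.array(cc)-s['eef_pos'][:2])
# rectify plate plane z=.118 at 0.25 mm/px around nominal; Hough circle
c0=np.array([.592,.022]);n=400;k=.00025
g=(np.mgrid[0:n,0:n]-n/2)*k
X=np.stack([c0[0]-g[0].ravel(),c0[1]-g[1].ravel(),np.full(n*n,.118)],1)
uv=proj(w,X).astype(np.float32).reshape(n,n,2)
im=cv2.remap(w['frame'],uv[...,0],uv[...,1],cv2.INTER_LINEAR)
gr=cv2.GaussianBlur(cv2.cvtColor(im,cv2.COLOR_RGB2GRAY),(7,7),0)
H=cv2.HoughCircles(gr,cv2.HOUGH_GRADIENT,1,10,param1=40,param2=12,minRadius=68,maxRadius=92)
if H is not None:
    for x,y,r in H[0][:5]: print('circ',c0-np.array([y-n/2,x-n/2])*k,'r mm',r*k*1000); cv2.circle(im,(int(x),int(y)),int(r),(255,0,0),1)
o=np.hstack([im[:,:,::-1],cv2.resize(w['frame'][:,:,::-1],(400,300))[:, :] if 0 else np.vstack([cv2.resize(w['frame'][:,:,::-1],(400,300)),np.zeros((100,400,3),np.uint8)])])
cv2.imwrite('pics/w4.png',o)
E
python3 rec.py
```

```text
[0.5912775  0.02304011 0.2377823 ] [-3.14073347e+00 -5.01327758e-04  1.52641303e+00] 0.03349010194247709 30.030841827392578
disc px [255.83157895 250.69473684] world (0.5914893746376038, 0.02435891702771187) r 0.018322022631764412 rel TCP [0.00021188 0.00131881]
circ [0.594625 0.023125] r mm 18.55
circ [0.594625 0.020625] r mm 20.300001
circ [0.592625 0.026875] r mm 22.85
circ [0.594875 0.025625] r mm 20.925001
circ [0.592125 0.021125] r mm 21.475002
```

View pics/w4.png

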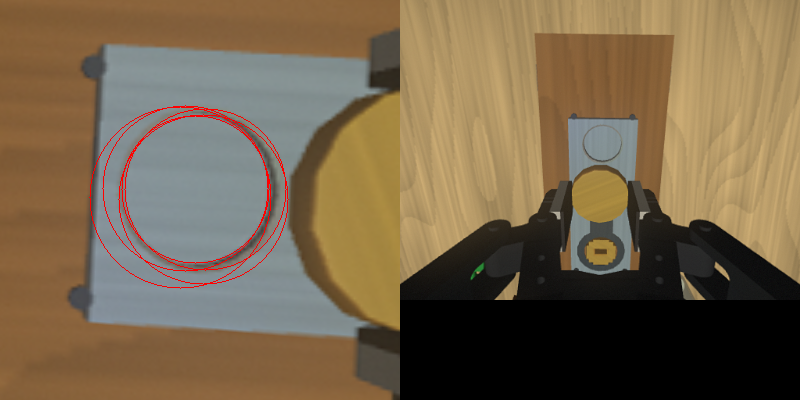

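The recess ring is clear of the held disc (left panel, about (198,187)). I'll get closer, offset so the ring stays visible, and re-measure.

{"api": "jog_arm", "payload": {
  "moves": [
    {"dx": -10, "dy": 1, "dz": 10, "roll": 0, "gripper": 32},
    {"dx": -12, "dy": 1, "dz": 20, "roll": 0, "gripper": 32},
    {"dx": -12, "dy": 1, "dz": 20, "roll": 0, "gripper": 32},
    {"dx": -12, "dy": 0, "dz": 18, "roll": 0, "gripper": 32},
    {"dx": 0, "dy": 0, "dz": 0, "roll": 0, "gripper": 32},
    {"dx": 0, "dy": 0, "dz": 0, "roll": 0, "gripper": 32},
    {"dx": 0, "dy": 0, "dz": 0, "roll": 0, "gripper": 32}
  ]
}}

```text
time_s: 7.28
eef_pos: [0.5932, -0.0242, 0.171]
tcp_rot: [3.14, -0.0, 1.525]
contact_force: [-0.1, 0.4, -0.3]
gripper_width: 0.0336
grip_force: 30.1
```

```bash
cat > rec2.py <<'E'
from h import *
w=snap('wrist'); s=w['s']; print(s['eef_pos'],s['tcp_rot'],s['gripper_width'],s['grip_force'])
zt=s['eef_pos'][2]-.006
h=cv2.cvtColor(w['frame'],cv2.COLOR_RGB2HSV)
m=cv2.inRange(h,(15,140,60),(28,255,255)); m[:200]=0;m[:,:200]=0;m[:,312:]=0
c=max(cv2.findContours(cv2.morphologyEx(m,cv2.MORPH_OPEN,np.ones((3,3))),0,2)[0],key=cv2.contourArea)
P=onz(w,c[:,0,:],zt)[:,:2].astype(np.float32); cc,r=cv2.minEnclosingCircle(P)
print('disc world',cc,'r',r,'rel TCP',np.array(cc)-s['eef_pos'][:2])
c0=np.array([.5945,.022]);n=400;k=.00025
g=(np.mgrid[0:n,0:n]-n/2)*k
X=np.stack([c0[0]-g[0].ravel(),c0[1]-g[1].ravel(),np.full(n*n,.118)],1)
uv=proj(w,X).astype(np.float32).reshape(n,n,2)
im=cv2.remap(w['frame'],uv[...,0],uv[...,1],cv2.INTER_LINEAR)
hs=cv2.cvtColor(im,cv2.COLOR_RGB2HSV); pm=hs[...,1]<70
for col in (120,200,260):
    r=np.where(pm[:,col])[0]; print('plate edges col',col,r.min(),r.max(),'x mid',c0[0]-((r.min()+r.max())/2-n/2)*k)
# radial rim search: strongest gradient along each of 72 rays
gr=cv2.GaussianBlur(cv2.cvtColor(im,cv2.COLOR_RGB2GRAY),(5,5),0).astype(np.float32)
best=None
ang=np.linspace(0,2*np.pi,180,endpoint=False)
gx=cv2.Sobel(gr,5,1,0);gy=cv2.Sobel(gr,5,0,1)
res=[]
for R in np.arange(70,94,1.0):
  for cy in range(176,226,1):
    for cx in range(176,226,1):
        xs=(cx+R*np.cos(ang)).astype(int);ys=(cy+R*np.sin(ang)).astype(int)
        v=np.abs(gx[ys,xs]*np.cos(ang)+gy[ys,xs]*np.sin(ang)); res.append((np.minimum(v,60).mean(),R*k*1e3,c0[0]-(cy-n/2)*k,c0[1]-(cx-n/2)*k,cx,cy))
res.sort(reverse=True)
out=im.copy();seen=[]
for q in res:
    if all(abs(q[1]-t[1])>.7 for t in seen):
        seen.append(q);print(np.round(q,4))
        if len(seen)==5:break
for q in seen[:2]: cv2.circle(out,(q[4],q[5]),int(q[1]/k/1e3),(255,0,0),1)
cv2.imwrite('pics/w5.png',np.hstack([im,out])[:,:,::-1])
E
python3 rec2.py
```

```text
[ 0.59319677 -0.02416248  0.17095719] [ 3.14023794e+00 -2.08587013e-04  1.52486717e+00] 0.03360464079588404 30.0790536403656
disc world (0.5936535000801086, -0.023105299100279808) r 0.018008755519986153 rel TCP [0.00045673 0.00105718]
plate edges col 120 55 334 x mid 0.595875
plate edges col 200 59 338 x mid 0.594875
plate edges col 260 63 342 x mid 0.593875
[5.38026e+01 1.85000e+01 5.94800e-01 2.22000e-02 1.99000e+02 1.99000e+02]
[4.87036e+01 1.92500e+01 5.95000e-01 2.15000e-02 2.02000e+02 1.98000e+02]
[4.37284e+01 2.00000e+01 5.94300e-01 2.22000e-02 1.99000e+02 2.01000e+02]
[3.01818e+01 2.07500e+01 5.94800e-01 2.12000e-02 2.03000e+02 1.99000e+02]
[2.92079e+01 1.77500e+01 5.95500e-01 2.00000e-02 2.08000e+02 1.96000e+02]
```

View pics/w5.png

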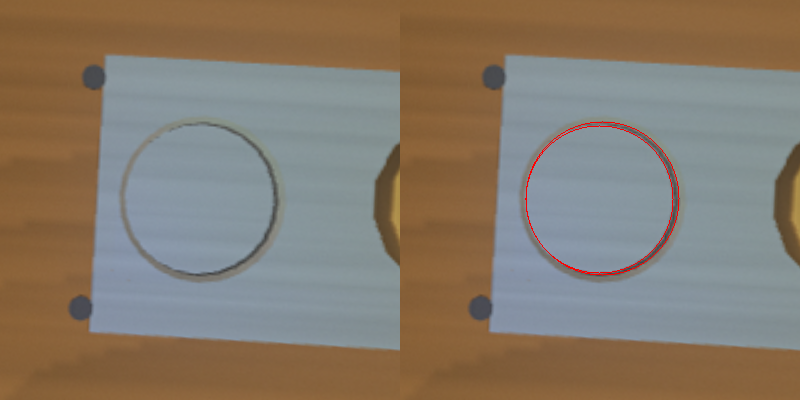

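The recess mouth's outer chamfer ring is centred at (202,199) with r≈20.5 mm, so its world centre is (0.5948, 0.0215). Moving the disc over it and lowering.

{"api": "jog_arm", "payload": {
  "moves": [
    {"dx": 12, "dy": -0.3, "dz": 0, "roll": 0, "gripper": 32},
    {"dx": 15, "dy": -0.3, "dz": 0, "roll": 0, "gripper": 32},
    {"dx": 12, "dy": -0.3, "dz": 0, "roll": 0, "gripper": 32},
    {"dx": 5.6, "dy": 0, "dz": 10, "roll": 0, "gripper": 32},
    {"dx": 0, "dy": 0, "dz": 12, "roll": 0, "gripper": 32},
    {"dx": 0, "dy": 0, "dz": 9, "roll": 0, "gripper": 32},
    {"dx": 0, "dy": 0, "dz": 0, "roll": 0, "gripper": 32},
    {"dx": 0, "dy": 0, "dz": 0, "roll": 0, "gripper": 32},
    {"dx": 0, "dy": 0, "dz": 0, "roll": 0, "gripper": 32}
  ]
}}

```text
time_s: 8.08
eef_pos: [0.5942, 0.0199, 0.1394]
tcp_rot: [3.141, 0.0, 1.525]
contact_force: [0.5, -0.8, -0.4]
gripper_width: 0.0339
grip_force: 30.1
```

{"api": "jog_arm", "payload": {
  "moves": [
    {"dx": 0, "dy": 0, "dz": 2, "roll": 0, "gripper": 32},
    {"dx": 0, "dy": 0, "dz": 2, "roll": 0, "gripper": 32},
    {"dx": 0, "dy": 0, "dz": 2, "roll": 0, "gripper": 32},
    {"dx": 0, "dy": 0, "dz": 0, "roll": 0, "gripper": 32}
  ]
}}

```text
time_s: 8.42
eef_pos: [0.5942, 0.02, 0.1332]
tcp_rot: [3.141, -0.0, 1.525]
contact_force: [0.2, 1.1, 1.3]
gripper_width: 0.0338
grip_force: 30.4
```

{"api": "jog_arm", "payload": {
  "moves": [
    {"dx": 0, "dy": 0, "dz": 2, "roll": 0, "gripper": 32},
    {"dx": 0, "dy": 0, "dz": 0, "roll": 0, "gripper": 32},
    {"dx": 0, "dy": 0, "dz": 0, "roll": 0, "gripper": 32}
  ]
}}

```text
time_s: 8.67
eef_pos: [0.5939, 0.0202, 0.131]
tcp_rot: [-3.142, -0.0, 1.525]
contact_force: [0.7, 2.5, -0.7]
gripper_width: 0.0338
grip_force: 30.1
```

{"api": "jog_arm", "payload": {
  "moves": [
    {"dx": 0.5, "dy": 0, "dz": 1, "roll": 0, "gripper": 32},
    {"dx": 0, "dy": 0, "dz": 0.5, "roll": 0, "gripper": 32},
    {"dx": 0, "dy": 0, "dz": 0, "roll": 0, "gripper": 32}
  ]
}}

```text
time_s: 8.92
eef_pos: [0.5937, 0.0204, 0.1292]
tcp_rot: [-3.141, 0.0, 1.525]
contact_force: [-0.1, -0.4, -0.7]
gripper_width: 0.0334
grip_force: 30.1
```

{"api": "jog_arm", "payload": {
  "moves": [
    {"dx": 0, "dy": 0, "dz": 0, "roll": 0, "gripper": 36},
    {"dx": 0, "dy": 0, "dz": 0, "roll": 0, "gripper": 38},
    {"dx": 0, "dy": 0, "dz": 0, "roll": 0, "gripper": 46},
    {"dx": 0, "dy": 0, "dz": 0, "roll": 0, "gripper": 46},
    {"dx": 0, "dy": 0, "dz": 0, "roll": 0, "gripper": 46},
    {"dx": 0, "dy": 0, "dz": 0, "roll": 0, "gripper": 46}
  ]
}}

```text
time_s: 9.42
eef_pos: [0.594, 0.0206, 0.1297]
tcp_rot: [3.141, -0.0, 1.525]
contact_force: [0.3, 0.7, -0.3]
gripper_width: 0.0457
grip_force: 0.0
```

{"api": "jog_arm", "payload": {
  "moves": [
    {"dx": 0, "dy": 0, "dz": -10, "roll": 0, "gripper": 46},
    {"dx": 0, "dy": 0, "dz": -20, "roll": 0, "gripper": 46},
    {"dx": 0, "dy": 0, "dz": -30, "roll": 0, "gripper": 46},
    {"dx": 0, "dy": 0, "dz": -30, "roll": 0, "gripper": 46},
    {"dx": 0, "dy": 0, "dz": -10, "roll": 0, "gripper": 46},
    {"dx": 0, "dy": 0, "dz": 0, "roll": 0, "gripper": 46},
    {"dx": 0, "dy": 0, "dz": 0, "roll": 0, "gripper": 46},
    {"dx": 0, "dy": 0, "dz": 0, "roll": 0, "gripper": 46}
  ]
}}

```text
time_s: 10.08
eef_pos: [0.5931, 0.0206, 0.2281]
tcp_rot: [-3.139, -0.0, 1.525]
contact_force: [-0.1, 0.6, -0.7]
gripper_width: 0.046
grip_force: 0.0
```

```bash
cat > pl.py <<'E'
from h import *
w=snap('wrist'); s=w['s']; print(s['eef_pos'],s['tcp_rot'])
h=cv2.cvtColor(w['frame'],cv2.COLOR_RGB2HSV)
m=cv2.inRange(h,(15,140,60),(28,255,255)); m=cv2.morphologyEx(m,cv2.MORPH_OPEN,np.ones((3,3)))
for c in cv2.findContours(m,0,2)[0]:
    if cv2.contourArea(c)<150: continue
    for z in (.122,.128):
        P=onz(w,c[:,0,:],z)[:,:2].astype(np.float32); print(z,cv2.contourArea(c),c[:,0].mean(0),cv2.minEnclosingCircle(P),cv2.fitEllipse(P))
cv2.imwrite('pics/w6.png',np.vstack([cv2.resize(w['frame'][100:320,130:380],None,fx=2.4,fy=2.4,interpolation=cv2.INTER_CUBIC)])[:,:,::-1])
E
python3 pl.py
```

```text
[0.59313554 0.02063776 0.22814726] [-3.13898283e+00 -2.16121445e-04  1.52473041e+00]
0.122 1125.0 [254.83018868 326.90566038] ((0.5875744819641113, -0.10563784092664719), 0.019133172929286957) ((0.5875717401504517, -0.10505789518356323), (0.03522513061761856, 0.03661561757326126), 94.60205841064453)
0.128 1125.0 [254.83018868 326.90566038] ((0.5878326892852783, -0.10055812448263168), 0.01865040510892868) ((0.5878297090530396, -0.09999305009841919), (0.03433183953166008, 0.03568709269165993), 94.60210418701172)
0.122 810.5 [203.7826087  311.93478261] ((0.5440534353256226, -0.09511898458003998), 0.02782081440091133) ((0.543342113494873, -0.10849950462579727), (0.016940755769610405, 0.07729101926088333), 171.74618530273438)
0.128 810.5 [203.7826087  311.93478261] ((0.5454149842262268, -0.09030617028474808), 0.027117835357785225) ((0.5447217226028442, -0.10334755480289459), (0.01651115156710148, 0.07533130049705505), 171.74618530273438)
0.122 988.0 [305.91666667 304.9       ] ((0.6318773627281189, -0.09356074780225754), 0.03327873721718788) ((0.6317445635795593, -0.12053580582141876), (0
[... 434 characters left out ...]
79957753419876, 0.03466741740703583), 13.671141624450684)
0.128 1546.0 [256.63513514 187.91891892] ((0.5946544408798218, 0.02331470139324665), 0.017527269199490547) ((0.5947068929672241, 0.023231105878949165), (0.033215705305337906, 0.033788274973630905), 13.671172142028809)
0.122 23001.5 [246.45454545 160.76060606] ((0.5966023206710815, 0.0494144931435585), 0.09605571627616882) ((0.5938676595687866, 0.01926681026816368), (0.11240711808204651, 0.29059404134750366), 173.43194580078125)
0.128 23001.5 [246.45454545 160.76060606] ((0.5966312289237976, 0.05056203156709671), 0.0936223641037941) ((0.593966007232666, 0.021178634837269783), (0.10955659300088882, 0.283224880695343), 173.4319610595703)
```

View pics/w6.png

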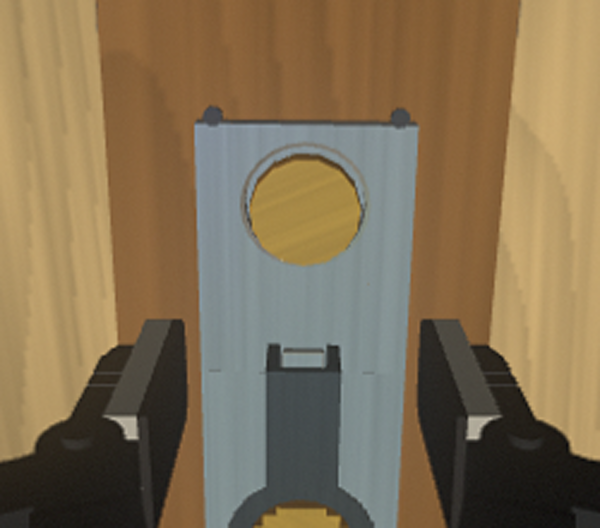

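The disc sits centred in the recess, at crop (305,210) inside the ring, measured at (0.5946, 0.0214) for its top. Now over to the bar-headed key, turning so the jaws close across the bar.

{"api": "jog_arm", "payload": {
  "moves": [
    {"dx": 0, "dy": 0, "dz": 0, "roll": -6.8, "gripper": 46},
    {"dx": 0, "dy": 0, "dz": 0, "roll": -6.8, "gripper": 46},
    {"dx": 0, "dy": 0, "dz": 0, "roll": -6.8, "gripper": 46},
    {"dx": 0, "dy": 0, "dz": 0, "roll": -6.8, "gripper": 46},
    {"dx": 0, "dy": 0, "dz": 0, "roll": -6.8, "gripper": 46},
    {"dx": 0, "dy": 0, "dz": 0, "roll": -6.8, "gripper": 46},
    {"dx": 0, "dy": 0, "dz": 0, "roll": -6.8, "gripper": 46},
    {"dx": 0, "dy": 0, "dz": 0, "roll": -6.8, "gripper": 46},
    {"dx": 0, "dy": 0, "dz": 0, "roll": -6.8, "gripper": 46},
    {"dx": 0, "dy": 0, "dz": 0, "roll": -6.8, "gripper": 46},
    {"dx": 0, "dy": 0, "dz": 0, "roll": -6.6, "gripper": 46}
  ]
}}

```text
time_s: 11.05
eef_pos: [0.5933, 0.0206, 0.2278]
tcp_rot: [-3.141, -0.003, 2.833]
contact_force: [-0.1, 0.8, 0.3]
gripper_width: 0.046
grip_force: 0.0
```

{"api": "jog_arm", "payload": {
  "moves": [
    {"dx": 2, "dy": -18, "dz": 1, "roll": 0, "gripper": 46},
    {"dx": 3, "dy": -35, "dz": 1, "roll": 0, "gripper": 46},
    {"dx": 3, "dy": -35, "dz": 1, "roll": 0, "gripper": 46},
    {"dx": 3, "dy": -35, "dz": 1, "roll": 0, "gripper": 46},
    {"dx": 3, "dy": -35, "dz": 1, "roll": 0, "gripper": 46},
    {"dx": 3, "dy": -35, "dz": 1, "roll": 0, "gripper": 46},
    {"dx": 3, "dy": -35, "dz": 1, "roll": 0, "gripper": 46},
    {"dx": 3, "dy": -35, "dz": 1, "roll": 0, "gripper": 46},
    {"dx": 3, "dy": -35, "dz": 1, "roll": 0, "gripper": 46},
    {"dx": 3, "dy": -35, "dz": 1, "roll": 0, "gripper": 46},
    {"dx": 2, "dy": -25, "dz": 1, "roll": 0, "gripper": 46},
    {"dx": 0, "dy": -10, "dz": 0, "roll": 0, "gripper": 46}
  ]
}}

```text
time_s: 12.05
eef_pos: [0.4484, -0.3224, 0.2168]
tcp_rot: [3.141, -0.003, 2.824]
contact_force: [-0.2, -0.6, 0.1]
gripper_width: 0.0459
grip_force: 0.0
```

{"api": "jog_arm", "payload": {
  "moves": [
    {"dx": 0, "dy": 0, "dz": 0, "roll": 0, "gripper": 46},
    {"dx": 0, "dy": 0, "dz": 0, "roll": 0, "gripper": 46},
    {"dx": 0, "dy": 0, "dz": 0, "roll": 0, "gripper": 46}
  ]
}}

```text
time_s: 12.3
eef_pos: [0.4509, -0.3183, 0.2181]
tcp_rot: [3.14, -0.001, 2.828]
contact_force: [-0.4, -0.2, 0.0]
gripper_width: 0.0462
grip_force: 0.0
```

```bash
cat > key.py <<'E'
from h import *
w=snap('wrist'); s=w['s']; print(s['eef_pos'],s['tcp_rot'],s['qpos'][5])
h=cv2.cvtColor(w['frame'],cv2.COLOR_RGB2HSV)
print('exp px',proj(w,[[.450,-.32,.094],[.525,-.345,.094]]))
m=((h[...,1]<60)&(h[...,2]>70)).astype(np.uint8)*255
m=cv2.morphologyEx(m,cv2.MORPH_OPEN,np.ones((3,3)))
for c in cv2.findContours(m,0,2)[0]:
    if cv2.contourArea(c)<100: continue
    P=onz(w,c[:,0,:],.094)[:,:2].astype(np.float32); (cc,sz,an)=cv2.minAreaRect(P)
    print(cv2.contourArea(c),cv2.boundingRect(c),np.round(cc,4),np.round(sz,4),round(an,1))
np.save('w7.npy',w['frame'])
cv2.imwrite('pics/w7.png',cv2.resize(w['frame'],None,fx=1.5,fy=1.5)[:,:,::-1])
E
python3 key.py
```

```text
[ 0.45092594 -0.31832379  0.21808642] [ 3.14045998e+00 -9.34734833e-04  2.82787245e+00] -2.011192511051164
exp px [[253.42959209 180.81243064]
 [252.8730049  267.41242421]]
313.0 (370, 350, 31, 34) [ 0.668  -0.2622] [0.0507 0.0169] 17.3
947.5 (238, 236, 28, 45) [ 0.5163 -0.3434] [0.0238 0.0428] 72.0
515.0 (312, 234, 26, 50) [ 0.5354 -0.2819] [0.0141 0.0503] 88.3
509.0 (174, 234, 26, 50) [ 0.4978 -0.3977] [0.0139 0.0503] 55.8
694.5 (237, 152, 24, 52) [ 0.4466 -0.3231] [0.0184 0.0426] 72.0
```

```bash
python3 - <<'E'
import numpy as np,cv2
f=np.load('w7.npy'); g=cv2.cvtColor(f,cv2.COLOR_RGB2GRAY)
for r in range(146,212,2): print(r,' '.join('%3d'%v for v in g[r,228:270:1]))
E
```

```text
146  67  69  69  68  68  69  72  70  71  72  72  71  72  73  72  73  74  71  71  71  70  70  70  71  73  71  71  70  71  68  66  66  67  67  70  72  72  71  72  71  72  72
148  69  68  69  70  68  69  69  70  72  71  70  72  71  72  73  73  73  72  70  68  70  69  68  71  70  71  71  71  69  68  68  67  66  67  69  71  72  74  71  72  73  74
150  68  70  68  70  68  68  69  72  71  71  70  69  71  71  73  73  73  71  70  68  68  68  70  71  74  70  72  71  69  68  68  68  65  68  71  71  70  73  72  71  73  72
152  68  69  68  69  67  67  70  70  72  70  70  70  70  72  72  75  79  80  79  80  82  83  83  79  75  71  72  71  70  68  68  67  64  66  70  71  71  73  72  73  72  73
154  68  68  67  68  66  68  70  70  72  71  70  70  71  69  81  82  84  85  83  86  84  85  85  81  79  65  70  72  67  67  66  67  66  67  68  71  71  72  72  73  73  72
156  67  66  67  67  69  67  69  71  70  70  70  71  71  72  78  84  83  83  84  84  83  85  86  81  74  63  70  71  68  68  65  67  65  66  69  71  71  71  71  71  73  73
158  67  68  68  70  69  68  70  69  70  71  72  69  68  93 134 145 
[... 3875 characters left out ...]
  70  71  70
204  68  66  67  64  63  65  64  67  72  71  71  70  69  69  69  70  73  72  82  64  61  61  72  70  69  66  69  68  69  69  67  65  66  68  70  70  70  70  73  72  71  69
206  68  68  65  65  65  66  65  67  70  72  70  71  69  71  68  70  69  70  71  72  70  70  69  69  68  68  71  70  69  66  68  66  65  66  69  69  70  69  71  70  70  69
208  69  68  66  65  64  65  64  67  69  71  70  70  71  71  71  71  71  72  72  71  70  69  68  70  67  68  70  69  68  68  66  66  67  66  67  70  72  70  71  70  70  70
210  70  68  65  66  63  64  66  65  67  72  69  72  70  69  69  70  70  69  71  71  72  71  69  69  67  69  69  70  69  69  68  66  67  67  69  71  70  69  70  70  70  71
```

```bash
python3 - <<'E'
from h import *
s=state(); w=snap('wrist')
P=onz(w,[(241.4,157.2),(252.8,157.2),(254.4,203.2),(242.6,203.2)],.094)[:,:2]
c=P.mean(0); d=(P[0]+P[1]-P[2]-P[3])/2
print(c,np.linalg.norm(d),np.linalg.norm(P[0]-P[1]),'yaw',np.arctan2(d[1],d[0]))
to(*c,.12,np.arctan2(d[1],d[0]),s)
# collar ends: cols 236.8..260.6 rows 159.5..179.5
for z in (.054,.056,.05): print(onz(w,[(236.7,169.8),(260.6,169.8)],z)[:,:2], onz(w,[(248.6,179.6)],z))
E
```

```text
[ 0.44876834 -0.32428011] 0.038692552054487836 0.009019870457050353 yaw 2.850762656389495
roll first -1.28 then dxyz [ 0.4 -6.5 98.3]
[[ 0.44629542 -0.33521936]
 [ 0.45311783 -0.31416128]] [[ 0.45864921 -0.32769757  0.054     ]]
[[ 0.44585131 -0.33495287]
 [ 0.45262743 -0.31403766]] [[ 0.45812128 -0.32748211  0.056     ]]
[[ 0.44718365 -0.33575233]
 [ 0.45409863 -0.31440851]] [[ 0.45970508 -0.32812848  0.05      ]]
```

{"api": "jog_arm", "payload": {
  "moves": [
    {"dx": 0, "dy": 0, "dz": 0, "roll": -1.3, "gripper": 40},
    {"dx": 0.4, "dy": -6.5, "dz": 15, "roll": 0, "gripper": 40},
    {"dx": 0, "dy": 0, "dz": 30, "roll": 0, "gripper": 40},
    {"dx": 0, "dy": 0, "dz": 30, "roll": 0, "gripper": 40},
    {"dx": 0, "dy": 0, "dz": 23, "roll": 0, "gripper": 40},
    {"dx": 0, "dy": 0, "dz": 0, "roll": 0, "gripper": 40},
    {"dx": 0, "dy": 0, "dz": 0, "roll": 0, "gripper": 40}
  ]
}}

```text
time_s: 12.98
eef_pos: [0.4483, -0.325, 0.1202]
tcp_rot: [3.14, -0.002, 2.851]
contact_force: [0.6, -1.1, 1.5]
gripper_width: 0.0402
grip_force: 0.0
```

{"api": "jog_arm", "payload": {
  "moves": [
    {"dx": 0, "dy": 0, "dz": 15, "roll": 0, "gripper": 40},
    {"dx": 0, "dy": 0, "dz": 15, "roll": 0, "gripper": 40},
    {"dx": 0, "dy": 0, "dz": 10, "roll": 0, "gripper": 40},
    {"dx": 0, "dy": 0, "dz": 0, "roll": 0, "gripper": 40},
    {"dx": 0, "dy": 0, "dz": 0, "roll": 0, "gripper": 40}
  ]
}}

```text
time_s: 13.4
eef_pos: [0.4487, -0.3261, 0.0815]
tcp_rot: [-3.141, 0.001, 2.85]
contact_force: [0.5, 0.0, 0.5]
gripper_width: 0.0399
grip_force: 0.0
```

```bash
python3 - <<'E'
from h import *
s=state(); print(s['eef_pos'],s['tcp_rot'],s['contact_force'])
to(.44877,-.32428,.080,2.851,s)
E
```

```text
[ 0.44873628 -0.3260698   0.08152904] [-3.14120599e+00  9.66604523e-04  2.84987735e+00] [0.48281766 0.04844598 0.5202544 ]
roll first -0.06 then dxyz [0.5 1.7 1.5]
```

Adjust and close on the head.

{"api": "jog_arm", "payload": {
  "moves": [
    {"dx": 0.4, "dy": 1.5, "dz": 1, "roll": 0, "gripper": 30},
    {"dx": 0, "dy": 0, "dz": 0, "roll": 0, "gripper": 20},
    {"dx": 0, "dy": 0, "dz": 0, "roll": 0, "gripper": 4},
    {"dx": 0, "dy": 0, "dz": 0, "roll": 0, "gripper": 4},
    {"dx": 0, "dy": 0, "dz": 0, "roll": 0, "gripper": 4},
    {"dx": 0, "dy": 0, "dz": 0, "roll": 0, "gripper": 4},
    {"dx": 0, "dy": 0, "dz": 0, "roll": 0, "gripper": 4}
  ],
  "force": 70
}}

```text
time_s: 13.98
eef_pos: [0.4488, -0.3246, 0.0806]
tcp_rot: [-3.141, 0.002, 2.849]
contact_force: [-0.4, 1.5, 5.3]
gripper_width: 0.0086
grip_force: 68.9
```

{"api": "jog_arm", "payload": {
  "moves": [
    {"dx": 0, "dy": 0, "dz": -5, "roll": 0, "gripper": 4},
    {"dx": 0, "dy": 0, "dz": -12, "roll": 0, "gripper": 4},
    {"dx": 0, "dy": 0, "dz": -20, "roll": 0, "gripper": 4},
    {"dx": 0, "dy": 0, "dz": -30, "roll": 0, "gripper": 4},
    {"dx": 0, "dy": 0, "dz": -30, "roll": 0, "gripper": 4},
    {"dx": 0, "dy": 0, "dz": -30, "roll": 0, "gripper": 4},
    {"dx": 0, "dy": 0, "dz": -20, "roll": 0, "gripper": 4},
    {"dx": 0, "dy": 0, "dz": -5, "roll": 0, "gripper": 4},
    {"dx": 0, "dy": 0, "dz": 0, "roll": 0, "gripper": 4},
    {"dx": 0, "dy": 0, "dz": 0, "roll": 0, "gripper": 4}
  ]
}}

```text
time_s: 14.82
eef_pos: [0.4478, -0.3239, 0.2303]
tcp_rot: [3.141, -0.002, 2.849]
contact_force: [0.3, 0.2, -1.7]
gripper_width: 0.0089
grip_force: 68.2
```

```bash
python3 - <<'E'
from h import *
s=state(); w=snap('wrist'); np.save('w8.npy',w['frame']); print(s['eef_pos'],s['tcp_rot'],s['qpos'])
g=cv2.cvtColor(w['frame'],cv2.COLOR_RGB2GRAY)
z=s['eef_pos'][2]; p=s['eef_pos']
for dz in (.014,0,-.011,-.026,-.060): print(dz,proj(w,[p[0],p[1],z+dz]))
cv2.imwrite('pics/w8.png',cv2.resize(w['frame'][200:384,180:340],None,fx=3.2,fy=3.2)[:,:,::-1])
# keyway target from top cam-corrected wrist estimate
to(.589,-.108,.24,3.096,s)
E
```

```text
[ 0.44777713 -0.32388933  0.23031963] [ 3.14064651e+00 -1.76689738e-03  2.84939133e+00] [-7.64921953e-01  4.03215806e-01  1.46495417e+00  3.96117318e-05
  1.27542659e+00 -2.04352769e+00]
0.014 [[256.41349451 276.03529905]]
0 [[256.30281349 258.60243448]]
-0.011 [[256.22925116 247.01159532]]
-0.026 [[256.14363281 233.5167293 ]]
-0.06 [[255.99446111 209.99336829]]
roll first -14.13 then dxyz [-131.2  222.1   -9.7]
```

The key is gripped at about 9 mm width. Moving beside the keyway with the plug still in the wrist camera's view.

{"api": "jog_arm", "payload": {
  "moves": [
    {"dx": 0, "dy": 0, "dz": 0, "roll": -6.75, "gripper": 4},
    {"dx": 0, "dy": 0, "dz": 0, "roll": -6.75, "gripper": 4},
    {"dx": -12, "dy": 15, "dz": 0, "roll": 0, "gripper": 4},
    {"dx": -20, "dy": 26, "dz": 0, "roll": 0, "gripper": 4},
    {"dx": -20, "dy": 26, "dz": 0, "roll": 0, "gripper": 4},
    {"dx": -20, "dy": 26, "dz": 0, "roll": 0, "gripper": 4},
    {"dx": -20, "dy": 26, "dz": 0, "roll": 0, "gripper": 4},
    {"dx": -20, "dy": 26, "dz": 0, "roll": 0, "gripper": 4},
    {"dx": -20, "dy": 26, "dz": 0, "roll": 0, "gripper": 4},
    {"dx": -20, "dy": 26, "dz": 0, "roll": 0, "gripper": 4},
    {"dx": -14, "dy": 18, "dz": 0, "roll": 0, "gripper": 4},
    {"dx": -6, "dy": 8, "dz": 0, "roll": 0, "gripper": 4}
  ]
}}

```text
time_s: 15.87
eef_pos: [0.6335, -0.1083, 0.2288]
tcp_rot: [3.14, -0.004, 3.088]
contact_force: [-0.0, -0.7, -2.2]
gripper_width: 0.0086
grip_force: 68.3
```

{"api": "jog_arm", "payload": {
  "moves": [
    {"dx": 0, "dy": 0, "dz": 7, "roll": 0, "gripper": 4},
    {"dx": 0, "dy": 0, "dz": 7, "roll": 0, "gripper": 4},
    {"dx": 0, "dy": 0, "dz": 0, "roll": 0, "gripper": 4},
    {"dx": 0, "dy": 0, "dz": 0, "roll": 0, "gripper": 4},
    {"dx": 0, "dy": 0, "dz": 0, "roll": 0, "gripper": 4}
  ]
}}

```text
time_s: 16.28
eef_pos: [0.632, -0.1126, 0.2175]
tcp_rot: [-3.142, -0.0, 3.083]
contact_force: [-0.1, 0.1, -0.7]
gripper_width: 0.009
grip_force: 68.3
```

```bash
cat > kw.py <<'E'
from h import *
w=snap('wrist'); s=w['s']; print(s['eef_pos'],s['tcp_rot'],s['gripper_width'],s['grip_force'])
p=s['eef_pos']; print('exp tip px',proj(w,[p[0],p[1],p[2]-.0646]),'shoulder',proj(w,[p[0],p[1],p[2]-.0306]))
c0=np.array([.5874,-.1078]);n=320;k=.00025
g=(np.mgrid[0:n,0:n]-n/2)*k
X=np.stack([c0[0]+g[0].ravel(),c0[1]+g[1].ravel(),np.full(n*n,.120)],1) # rows +x, cols +y
uv=proj(w,X).astype(np.float32).reshape(n,n,2)
im=cv2.remap(w['frame'],uv[...,0],uv[...,1],cv2.INTER_LINEAR)
h=cv2.cvtColor(im,cv2.COLOR_RGB2HSV)
m=cv2.inRange(h,(12,110,70),(30,255,255)); 
n_,l,st,ce=cv2.connectedComponentsWithStats(m); print(st[1:][st[1:,4]>200])
c=min((c for c in cv2.findContours(m,0,2)[0] if cv2.contourArea(c)>3000),key=lambda c:np.linalg.norm(c[:,0].mean(0)-n/2))
f=lambda q:c0+(np.array(q)[::-1]-n/2)*k
cc,r=cv2.minEnclosingCircle(c); print('plug',f(cc),'r',r*k,'ell',f(cv2.fitEllipse(c)[0]))
# slot: non-brass inside plug
mm=np.zeros_like(m); cv2.circle(mm,(int(cc[0]),int(cc[1])),int(r*.7),255,-1)
sl=cv2.bitwise_and(mm,cv2.bitwise_not(m))
d=max(cv2.findContours(sl,0,2)[0],key=cv2.contourArea)
(q,sz,an)=cv2.minAreaRect(d); print('slot',f(q),np.array(sz)*k,an)
np.save('w9.npy',w['frame'])
cv2.drawContours(im,[d],-1,(255,0,0),1)
cv2.imwrite('pics/w9.png',np.hstack([cv2.resize(w['frame'],None,fx=.9,fy=.9)[:320],im])[:,:,::-1])
E
python3 kw.py
```

```text
[ 0.63196346 -0.11263634  0.21752922] [-3.14154165e+00 -4.57762661e-04  3.08336991e+00] 0.0090023799033196 68.31070303916931
exp tip px [[256.44497624 207.42041025]] shoulder [[256.60431852 229.94807783]]
[[    0     0   320   320 17046]
 [   82    82   151   150 17090]]
plug [ 0.58715  -0.108425] r 0.01940242385864258 ell [ 0.58682417 -0.10851731]
slot [ 0.585525 -0.108425] [0.01025 0.00675] 90.0
```

View pics/w9.png

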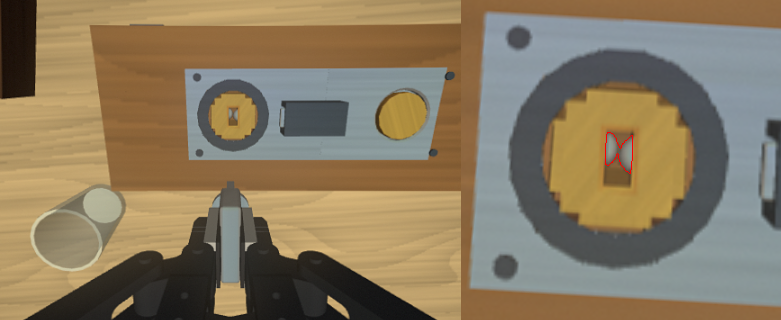

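The plug and slot are in clear view: right-panel slot centre about (158,158), so the keyway is at (0.5870, −0.1084). The disc is seated at left (402,115). The key tip is near left (230,183); I'll find its pixels numerically.

```bash
python3 - <<'E'
from h import *
f=np.load('w9.npy').astype(int)
g=cv2.cvtColor(f.astype(np.uint8),cv2.COLOR_RGB2GRAY); sat=cv2.cvtColor(f.astype(np.uint8),cv2.COLOR_RGB2HSV)[...,1]
for r in range(196,250,2): print(r,' '.join('%3d'%v for v in g[r,232:282]))
print()
for r in range(198,220,2): print(r,' '.join('%3d'%v for v in sat[r,232:282]))
E
```

```text
196 110 109 110 110 109 108 109 111 111 110 110 108 110 109 110 109 110 110 110 109 108 110 110 109 110 109 110 108 110 110 109 110 111 109 109 111 108 110 110 109 108 111 110 109 110 109 111 112 110 110
198 109 110 110 109 109 109 110 109 110 111 110 111 111 110 112 110 110 110 110 110 111 110 110 110 111 110 109 109 108 109 109 110 109 110 110 110 110 110 110 110 109 110 110 110 110 112 111 111 111 111
200 109 107 107 108 109 107 108 109 108 109 109 108 108 109 109 109 109 108 108 108 105 108 107 106 107 106 105 107 108 107 107 107 108 109 108 107 107 108 108 107 109 108 108 109 109 110 109 109 108 108
202 106 105 106 107 105 105 106 107 105 105 107 104 106 106 106 106 105 107 105 107  87  88  87  87  87  86  87  85 101 108 108 107 107 108 106 107 108 107 106 107 106 107 107 106 108 107 107 105 109 109
204 104 104 103 105 105 104 104 105 103 104 103 105 104 104 104 104 105 105 105 105  87  88  89  87  87  89  88  87 103 106 105 106 104 104 105 107 106 105 105 106 105 107 107 106 106 106 106 105 107 106
206 104 106 104 105 105 104 105 104 105 105 105 105 104 105 104 106 104 104 104 
[... 5952 characters left out ...]
  38  40  38  36  38  27  87 113 112 112 112 112 111 111 112 112 111 113 111 113 113 113
214 108 108 108 109 110 107 109 108 106 109 109 105 107  72  38  42  46  42  42  39  42  36  36  38  38  36  36  41  36  39  41  39  32  41  40  93 105 108 108 108 107 107 106 107 107 107 108 107 106 107
216 108 110 110 108 108 107 107 108 110 107  85  33  19  54  45  47  40  36  36  39  36  42  38  36  38  38  38  36  41  38  38  36  38  40  50  24  33  57 104 109 107 108 109 108 108 108 108 108 106 108
218 107 109 108 108 108 108 108 108  83  28  10  12  19  50  46  44  37  38  39  38  38  38  35  40  38  35  38  38  38  35  36  36  40  41  49  19  18   9  31  59 109 108 110 108 108 107 110 108 108 109
```

```bash
python3 - <<'E'
from h import *
w=snap('wrist'); s=w['s']
R=Ro.from_euler('xyz',s['tcp_rot']).as_matrix()
T=np.array([[6,2.5,60.6],[6,-2.5,60.6],[20,5,12.6],[20,-5,12.6],[20,5,-13.4],[20,-5,-13.4]])/1e3
print(np.round(proj(w,s['eef_pos']+T@R.T),1))
to(.5870,-.1084,.2,3.0845,s)
# numeric jacobian of blade corner wrt tool x,y,z (per mm)
b=proj(w,s['eef_pos']+R@T[0])
for i in range(3):
    t=T[0].copy(); t[i]+=.001; print(proj(w,s['eef_pos']+R@t)-b)
E
```

```text
[[260.5 200.6]
 [252.4 200.6]
 [267.5 206.8]
 [246.  206.8]
 [269.8 230.4]
 [244.1 230.4]]
roll first -0.06 then dxyz [45.4  1.5 17.9]
[[ 0.00714679 -1.52872579]]
[[1.61841221e+00 1.08381988e-04]]
[[-0.02323081 -0.54000584]]
```

{"api": "jog_arm", "payload": {
  "moves": [
    {"dx": 10, "dy": 0.7, "dz": 0, "roll": 0, "gripper": 4},
    {"dx": 15, "dy": 0.5, "dz": 0, "roll": 0, "gripper": 4},
    {"dx": 13, "dy": 0.5, "dz": 0, "roll": 0, "gripper": 4},
    {"dx": 7.7, "dy": 0, "dz": 5, "roll": 0, "gripper": 4},
    {"dx": 0, "dy": 0, "dz": 12, "roll": 0, "gripper": 4},
    {"dx": 0, "dy": 0, "dz": 10, "roll": 0, "gripper": 4},
    {"dx": 0, "dy": 0, "dz": 0, "roll": 0, "gripper": 4},
    {"dx": 0, "dy": 0, "dz": 0, "roll": 0, "gripper": 4},
    {"dx": 0, "dy": 0, "dz": 0, "roll": 0, "gripper": 4},
    {"dx": 0, "dy": 0, "dz": 0, "roll": 0, "gripper": 4}
  ]
}}

```text
time_s: 17.22
eef_pos: [0.5876, -0.1073, 0.1911]
tcp_rot: [-3.141, 0.001, 3.085]
contact_force: [-0.4, -0.2, -1.4]
gripper_width: 0.0088
grip_force: 68.3
```

```bash
python3 - <<'E'
from h import *
s=state(); print(s['eef_pos'],s['tcp_rot'],s['contact_force'])
# desired TCP = keyway - key offset(-.3 tool x,-.25 tool y)
R=Ro.from_euler('xyz',s['tcp_rot']).as_matrix()
t=np.array([.5870,-.1084,.18])-R@np.array([-.0003,-.00025,0])
to(*t,3.0845,s)
E
```

```text
[ 0.58758419 -0.10726503  0.1911462 ] [-3.14143811e+00  1.14638176e-03  3.08505313e+00] [-0.35190689 -0.18664646 -1.40183901]
roll first 0.03 then dxyz [ 0.8 -0.9 11.1]
```

{"api": "jog_arm", "payload": {
  "moves": [
    {"dx": 0.8, "dy": -0.9, "dz": 0, "roll": 0, "gripper": 4},
    {"dx": 0, "dy": 0, "dz": 2, "roll": 0, "gripper": 4},
    {"dx": 0, "dy": 0, "dz": 2, "roll": 0, "gripper": 4},
    {"dx": 0, "dy": 0, "dz": 2, "roll": 0, "gripper": 4},
    {"dx": 0, "dy": 0, "dz": 2, "roll": 0, "gripper": 4},
    {"dx": 0, "dy": 0, "dz": 0, "roll": 0, "gripper": 4},
    {"dx": 0, "dy": 0, "dz": 0, "roll": 0, "gripper": 4}
  ]
}}

```text
time_s: 17.8
eef_pos: [0.5862, -0.1079, 0.1824]
tcp_rot: [3.141, -0.0, 3.085]
contact_force: [-0.3, -0.6, -1.5]
gripper_width: 0.0089
grip_force: 68.3
```

{"api": "jog_arm", "payload": {
  "moves": [
    {"dx": 0, "dy": 0, "dz": 1.5, "roll": 0, "gripper": 4},
    {"dx": 0, "dy": 0, "dz": 1.5, "roll": 0, "gripper": 4},
    {"dx": 0, "dy": 0, "dz": 0, "roll": 0, "gripper": 4},
    {"dx": 0, "dy": 0, "dz": 0, "roll": 0, "gripper": 4}
  ]
}}

```text
time_s: 18.13
eef_pos: [0.5862, -0.1079, 0.1795]
tcp_rot: [3.141, -0.0, 3.085]
contact_force: [0.1, -0.5, -0.5]
gripper_width: 0.0086
grip_force: 68.3
```

{"api": "jog_arm", "payload": {
  "moves": [
    {"dx": 0, "dy": 0, "dz": 1.5, "roll": 0, "gripper": 4},
    {"dx": 0, "dy": 0, "dz": 1.5, "roll": 0, "gripper": 4},
    {"dx": 0, "dy": 0, "dz": 0, "roll": 0, "gripper": 4},
    {"dx": 0, "dy": 0, "dz": 0, "roll": 0, "gripper": 4}
  ]
}}

```text
time_s: 18.47
eef_pos: [0.5862, -0.1081, 0.1765]
tcp_rot: [-3.141, -0.0, 3.085]
contact_force: [0.1, -0.5, -2.4]
gripper_width: 0.0086
grip_force: 68.3
```

No side force: the key is in the slot. Pushing on with small turns.

{"api": "jog_arm", "payload": {
  "moves": [
    {"dx": 0, "dy": 0, "dz": 1.5, "roll": 2, "gripper": 4},
    {"dx": 0, "dy": 0, "dz": 1.5, "roll": -4, "gripper": 4},
    {"dx": 0, "dy": 0, "dz": 1.5, "roll": 4, "gripper": 4},
    {"dx": 0, "dy": 0, "dz": 1.5, "roll": -2, "gripper": 4},
    {"dx": 0, "dy": 0, "dz": 0, "roll": 0, "gripper": 4}
  ]
}}

```text
time_s: 18.88
eef_pos: [0.5867, -0.1087, 0.1717]
tcp_rot: [-3.14, 0.002, 3.086]
contact_force: [-0.4, -1.9, 3.8]
gripper_width: 0.0087
grip_force: 68.9
```

{"api": "jog_arm", "payload": {
  "moves": [
    {"dx": 0, "dy": 0, "dz": 1.5, "roll": 2, "gripper": 4},
    {"dx": 0, "dy": 0, "dz": 1.5, "roll": -4, "gripper": 4},
    {"dx": 0, "dy": 0, "dz": 1.5, "roll": 4, "gripper": 4},
    {"dx": 0, "dy": 0, "dz": 1.5, "roll": -2, "gripper": 4},
    {"dx": 0, "dy": 0, "dz": 0, "roll": 0, "gripper": 4}
  ]
}}

```text
time_s: 19.3
eef_pos: [0.5874, -0.1088, 0.1662]
tcp_rot: [-3.14, 0.004, 3.086]
contact_force: [1.9, -2.8, 3.4]
gripper_width: 0.0088
grip_force: 69.0
```

{"api": "jog_arm", "payload": {
  "moves": [
    {"dx": 0, "dy": 0, "dz": 1.5, "roll": 2, "gripper": 4},
    {"dx": 0, "dy": 0, "dz": 1.5, "roll": -4, "gripper": 4},
    {"dx": 0, "dy": 0, "dz": 1.5, "roll": 4, "gripper": 4},
    {"dx": 0, "dy": 0, "dz": 1.5, "roll": -2, "gripper": 4},
    {"dx": 0, "dy": 0, "dz": 0, "roll": 0, "gripper": 4}
  ]
}}

```text
time_s: 19.72
eef_pos: [0.5875, -0.1084, 0.161]
tcp_rot: [-3.141, 0.005, 3.086]
contact_force: [1.3, -0.8, 6.7]
gripper_width: 0.0086
grip_force: 69.4
```

{"api": "jog_arm", "payload": {
  "moves": [
    {"dx": 0, "dy": 0, "dz": 1.5, "roll": 2, "gripper": 4},
    {"dx": 0, "dy": 0, "dz": 1.5, "roll": -4, "gripper": 4},
    {"dx": 0, "dy": 0, "dz": 1.5, "roll": 4, "gripper": 4},
    {"dx": 0, "dy": 0, "dz": 1.5, "roll": -2, "gripper": 4},
    {"dx": 0, "dy": 0, "dz": 0, "roll": 0, "gripper": 4}
  ],
  "force": 100
}}

```text
time_s: 20.13
eef_pos: [0.5875, -0.1081, 0.1543]
tcp_rot: [-3.141, 0.004, 3.086]
contact_force: [3.1, -1.0, 3.7]
gripper_width: 0.008
grip_force: 98.0
```

{"api": "jog_arm", "payload": {
  "moves": [
    {"dx": 0, "dy": 0, "dz": 1.5, "roll": 2, "gripper": 4},
    {"dx": 0, "dy": 0, "dz": 1.5, "roll": -4, "gripper": 4},
    {"dx": 0, "dy": 0, "dz": 1, "roll": 4, "gripper": 4},
    {"dx": 0, "dy": 0, "dz": 0, "roll": -2, "gripper": 4},
    {"dx": 0, "dy": 0, "dz": 0, "roll": 0, "gripper": 4},
    {"dx": 0, "dy": 0, "dz": 0, "roll": 0, "gripper": 4}
  ]
}}

```text
time_s: 20.63
eef_pos: [0.5875, -0.1081, 0.1506]
tcp_rot: [-3.141, 0.004, 3.085]
contact_force: [0.0, -0.1, 9.1]
gripper_width: 0.0079
grip_force: 98.6
```

{"api": "jog_arm", "payload": {
  "moves": [
    {"dx": 0, "dy": 0, "dz": 1, "roll": 0, "gripper": 4},
    {"dx": 0, "dy": 0, "dz": 0, "roll": 2, "gripper": 4},
    {"dx": 0, "dy": 0, "dz": 0, "roll": -4, "gripper": 4},
    {"dx": 0, "dy": 0, "dz": 0, "roll": 2, "gripper": 4},
    {"dx": 0, "dy": 0, "dz": 0, "roll": 0, "gripper": 4}
  ]
}}

```text
time_s: 21.05
eef_pos: [0.5876, -0.1081, 0.1505]
tcp_rot: [-3.141, 0.005, 3.083]
contact_force: [-2.0, 1.1, 13.6]
gripper_width: 0.0082
grip_force: 99.5
```

{"api": "jog_arm", "payload": {
  "moves": [
    {"dx": 0, "dy": 0, "dz": 1, "roll": 0, "gripper": 4},
    {"dx": 0, "dy": 0, "dz": 0, "roll": 2, "gripper": 4},
    {"dx": 0, "dy": 0, "dz": 0, "roll": -4, "gripper": 4},
    {"dx": 0, "dy": 0, "dz": 0, "roll": 2, "gripper": 4},
    {"dx": 0, "dy": 0, "dz": 0, "roll": 0, "gripper": 4}
  ]
}}

```text
time_s: 21.47
eef_pos: [0.5877, -0.1081, 0.1505]
tcp_rot: [-3.141, 0.006, 3.083]
contact_force: [-3.8, 1.2, 19.4]
gripper_width: 0.008
grip_force: 100.3
```

Firm stop at z 0.1505, exactly the expected height: the key is home. Turning clockwise.

{"api": "jog_arm", "payload": {
  "moves": [
    {"dx": 0, "dy": 0, "dz": -1, "roll": 4, "gripper": 4},
    {"dx": 0, "dy": 0, "dz": 0, "roll": 5, "gripper": 4},
    {"dx": 0, "dy": 0, "dz": 0, "roll": 5, "gripper": 4},
    {"dx": 0, "dy": 0, "dz": 0, "roll": 5, "gripper": 4},
    {"dx": 0, "dy": 0, "dz": 0, "roll": 5, "gripper": 4},
    {"dx": 0, "dy": 0, "dz": 0, "roll": 5, "gripper": 4},
    {"dx": 0, "dy": 0, "dz": 0, "roll": 0, "gripper": 4}
  ]
}}

```text
time_s: 22.05
eef_pos: [0.5874, -0.1086, 0.1505]
tcp_rot: [3.141, 0.005, 2.574]
contact_force: [-2.6, -0.2, 14.5]
gripper_width: 0.008
grip_force: 99.5
```

{"api": "jog_arm", "payload": {
  "moves": [
    {"dx": 0, "dy": 0, "dz": 0, "roll": 5, "gripper": 4},
    {"dx": 0, "dy": 0, "dz": 0, "roll": 5, "gripper": 4},
    {"dx": 0, "dy": 0, "dz": 0, "roll": 5, "gripper": 4},
    {"dx": 0, "dy": 0, "dz": 0, "roll": 5, "gripper": 4},
    {"dx": 0, "dy": 0, "dz": 0, "roll": 5, "gripper": 4},
    {"dx": 0, "dy": 0, "dz": 0, "roll": 5, "gripper": 4},
    {"dx": 0, "dy": 0, "dz": 0, "roll": 5, "gripper": 4},
    {"dx": 0, "dy": 0, "dz": 0, "roll": 5, "gripper": 4},
    {"dx": 0, "dy": 0, "dz": 0, "roll": 5, "gripper": 4},
    {"dx": 0, "dy": 0, "dz": 0, "roll": 5, "gripper": 4},
    {"dx": 0, "dy": 0, "dz": 0, "roll": 0, "gripper": 4},
    {"dx": 0, "dy": 0, "dz": 0, "roll": 0, "gripper": 4}
  ]
}}

```text
time_s: 23.05
eef_pos: [0.5866, -0.109, 0.1505]
tcp_rot: [3.139, 0.003, 1.706]
contact_force: [-4.9, -2.7, 15.5]
gripper_width: 0.0082
grip_force: 99.7
```

```bash
python3 -c "
from h import *
s=state();print(s['eef_pos'],s['tcp_rot'],s['contact_force'],s['wrist_torque'],s['qpos'][5],s['grip_force'])"
```

```text
[ 0.58664037 -0.10897991  0.15053634] [3.13912673e+00 2.76784599e-03 1.70564033e+00] [-4.87882274 -2.74964305 15.51824847] [-0.43377257  1.09303107  0.08891398] -0.44552293456656566 99.70203280448914
```

{"api": "jog_arm", "payload": {
  "moves": [
    {"dx": 0, "dy": 0, "dz": 0, "roll": 4, "gripper": 4},
    {"dx": 0, "dy": 0, "dz": 0, "roll": 4, "gripper": 4},
    {"dx": 0, "dy": 0, "dz": 0, "roll": 2, "gripper": 4},
    {"dx": 0, "dy": 0, "dz": 0, "roll": 0, "gripper": 4},
    {"dx": 0, "dy": 0, "dz": 0, "roll": 0, "gripper": 4}
  ]
}}

```text
time_s: 23.47
eef_pos: [0.5866, -0.1087, 0.1505]
tcp_rot: [3.139, 0.002, 1.531]
contact_force: [-4.6, -2.4, 16.1]
gripper_width: 0.0077
grip_force: 99.8
```

```bash
cat > bolt.py <<'E'
from h import *
w=snap('wrist');s=w['s'];print(s['eef_pos'],s['tcp_rot'],s['contact_force'],s['wrist_torque'][2],s['grip_force'])
# disc/bolt check in the top view and in wrist view along the plate axis
u=np.array([.057,.998]);r=np.array([.5948,.0215])
for d,z in ((snap('top'),.126),(snap('scene'),.126),(w,.126)):
    t=np.arange(-.05,.026,.003); X=np.array([[*(r+u*a),z] for a in t]); p=proj(d,X)
    h=cv2.cvtColor(d['frame'],cv2.COLOR_RGB2HSV)
    print([(int(a*1000),*h[int(round(y)),int(round(x))].tolist()) if 0<=x<511 and 0<=y<383 else None for a,(x,y) in zip(t,p)])
E
python3 bolt.py
```

```text
[ 0.58655035 -0.10867031  0.15054454] [3.13896336e+00 1.79590046e-03 1.53143321e+00] [-4.55236468 -2.41457725 16.13255871] 0.09719884937067999 99.76887345314026
[(-50, 16, 69, 103), (-47, 17, 69, 96), (-44, 40, 8, 91), (-40, 98, 27, 112), (-37, 96, 31, 117), (-34, 99, 34, 119), (-31, 93, 26, 116), (-28, 94, 30, 118), (-25, 95, 27, 113), (-22, 99, 29, 116), (-19, 99, 30, 119), (-16, 100, 32, 119), (-13, 98, 26, 119), (-10, 97, 29, 115), (-7, 95, 28, 117), (-4, 23, 40, 109), (-1, 20, 156, 131), (1, 20, 161, 135), (4, 20, 166, 134), (7, 20, 171, 133), (10, 21, 166, 132), (13, 21, 163, 133), (16, 21, 144, 129), (19, 23, 61, 112), (22, 84, 12, 109), (25, 99, 16, 109)]
[(-50, 52, 23, 121), (-47, 51, 26, 129), (-44, 48, 25, 131), (-40, 50, 23, 131), (-37, 48, 23, 132), (-34, 52, 22, 130), (-31, 50, 23, 131), (-28, 50, 23, 132), (-25, 48, 23, 131), (-22, 46, 25, 131), (-19, 46, 25, 131), (-16, 48, 23, 133), (-13, 48, 23, 131), (-10, 42, 26, 128), (-7, 22, 61, 122), (-4, 20, 94, 127), (-1, 20, 135, 140), (1, 20, 152, 151), (4, 20, 152, 153), (7, 20, 154, 152), (10, 20, 153, 152), (13, 20, 154, 152), (16, 20, 153, 150), (19, 19, 148, 133), (22, 19, 89, 109), (25, 23, 50, 107)]
[(-50, 109, 55, 97), (-47, 105, 48, 176), (-44, 107, 47, 175), (-40, 106, 50, 175), (-37, 106, 49, 176), (-34, 105, 48, 176), (-31, 106, 50, 175), (-28, 105, 48, 174), (-25, 105, 49, 172), (-22, 105, 47, 172), None, None, None, None, None, None, None, None, None, None, None, None, None, None, None, None]
```

The bolt edge now reaches about 7 mm short of the disc's centre, which is full travel. A little more turn to sit on the stop, then hand in.

{"api": "jog_arm", "payload": {
  "moves": [
    {"dx": 0, "dy": 0, "dz": 0, "roll": 2, "gripper": 4},
    {"dx": 0, "dy": 0, "dz": 0, "roll": 1, "gripper": 4},
    {"dx": 0, "dy": 0, "dz": 0, "roll": 0, "gripper": 4},
    {"dx": 0, "dy": 0, "dz": 0, "roll": 0, "gripper": 4},
    {"dx": 0, "dy": 0, "dz": 0, "roll": 0, "gripper": 4}
  ]
}}

```text
time_s: 24.03
eef_pos: [0.5865, -0.1086, 0.1505]
tcp_rot: [3.139, 0.002, 1.479]
contact_force: [-7.3, -0.8, 16.6]
gripper_width: 0.0077
grip_force: 99.8
```

```bash
python3 -c "
from h import *
from rig import hand_in
s=state();print(s['eef_pos'],s['tcp_rot'],s['contact_force'],s['wrist_torque'][2],s['grip_force'])
print(hand_in())"
```

```text
[ 0.58651176 -0.10860365  0.15053233] [3.13899239e+00 1.58712660e-03 1.47931174e+00] [-7.2779781  -0.75257463 16.56404764] 0.08704611544001524 99.80987906455994
the job is handed in; nothing more can be done
None
```

The job is handed in at 24 s, with no verdict returned: the disc is seated in the recess, the key is fully home and turned about 1.6 rad, the bolt is out over the disc, and the key is still gripped and held turned.

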